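# Make up a travel kit and a glue-up kit

### The arm

A 6-joint arm with a two-finger parallel gripper is mounted at the origin on a cart in front of the work surface, level with it; the furniture and walls round the work are solid. World frame = base frame: x ahead of the robot, y to its left, z up, the work surface at z = 0. Lengths are in m, angles in rad, forces in N, time in s.
With the tool pointing down it reaches from about 0.35 to 0.725 m from the base axis. Payload 6 kg.
Tool frame: the origin (TCP) lies midway between the tips of the shut fingers; the grasp point (between the pads) lies behind it (arm.grip_point_offset is the z of the grasp point in the tool frame, in m); z points along the fingers, y is the line along which they close (so a half turn about z gives the same grasp; the last joint's range is limited). The gripper opens to 85 mm and grips with 20 to 120 N. Pads are 22 mm wide; open, the fingers measure 114 mm over their backs; the gripper's body (76 mm by 85 mm) begins 54 mm behind the grasp point. The pads swing forward as they close: fully open they stand 13 mm farther back than shut.
Start: joints at [-0.799, 0.04, 0.085, 0, -1.615, -0.334], TCP at [0.254, -0.543, 0.231] pointing down, gripper open.
Joint ranges: [-2.56, 2.56], [-1.29, 2.01], [-1.08, 1.49], [-3.29, 1.98], [-2.81, -0.18], [-2.99, 2.99]. Speed limits (rad/s): [2.57, 2.57, 3.01, 3.14, 3.14, 3.14].

### API

Orientations are given as a unit quaternion [w, x, y, z].
In Python, from rig import arm gives the robot as it stands.
- The arm moves only by the tool apply_moves, never from a script. Its argument "commands" is a list of rows, each a list of 7 numbers: the shift along the tool's x, y, z scaled (see below), then the turn, a rotation vector about the tool's x, y, z scaled (see below), then the closure, from 0 (fully open) to 1 (shut). In form: [[dx, dy, dz, wx, wy, wz, hand], ...]. A call has 1 to 5 rows; each row shifts and turns the commanded pose from where the row before left it, along the tool's axes as they then stand; what a row does not reach is not made up. The controller multiplies each number of a shift by 40 cm and each number of a turn by 360 degrees. A row lasts 1/12 s, in which the tool goes at most 41.7 mm and 7.16 degrees, less where a joint would pass 70% of its speed; a pose out of reach is approached as far as the arm can. A call with a number of a shift or a turn outside -1 to 1 is refused whole. A call with a gripper value outside its range is refused whole. The fingers move at their own pace and stop on an object; "squeeze" is the grip in N (left out, the last holds). Time passes only in rows, so rows that do not move let the fingers close. It gives the time, the measured TCP pose, the force, the opening and the grip force at its end, in the units of the state.
- arm.state(): the state, without advancing time (a new reading comes with each control period).
- arm.get_image(name): name is "scene" or "top" or "wrist"; returns (picture, depth): 480x640x3 uint8, red, green, blue; 480x640 float32, m along the optical axis (not along the pixel's ray), 0 where there is no reading.
- arm.get_calibration(name): a dict with "fx", "fy", "cx", "cy" (pixels), "distortion" ([k1, k2, p1, p2, k3] as OpenCV has them; the pictures are not rectified), "rvec" (rotation vector, rad) and "tvec" (3), from world to camera coordinates, as OpenCV has them; the wrist camera has in their place "mount" (4x4, takes a point from camera to tool coordinates, whose origin is the TCP and whose axes are the flange's). Camera axes: x right, y down, z forward; pixel columns grow to the right and rows downward; lengths in m; the calibration is good to about 2 mm. A picture is of the moment at which its call begins: read the wrist's pose just before it. get_calibration takes no time and is no camera call.
- arm.job_done(): hands the job in; it is judged then, once.
The state is a dict: "t": time; "joint_pos": joint angles; "qvel": joint speeds; "joint_torque": joint torques, N m; "tcp_pos": TCP position; "tool_rot": TCP orientation; "wrist_force": force on the tool from outside, world axes, zero at the start; "ft_torque": the same for the moment, N m; "width": opening from 0.0 (shut) to 1.0 (fully open); "grasp_force": force on a finger pad.
Only numpy, scipy, OpenCV 4.12 (cv2) and the standard library are available. Lean on these libraries where they do the work, as an engineer would, in place of code of your own. Each camera call takes 0.05 s, during which the arm holds its last target. There are 200 camera calls.

### The job

Make up two kits: in the green tray, the travel kit, the clamp whose jaws are shut goes in the long bay, the tape measure upright in the larger of the two short bays and the red hole saw, teeth up, in the smallest bay; in the white tray, the glue-up kit, the clamp whose jaws are ratcheted open goes in the long bay and the sanding block in the larger of the two short bays. Lay the clamps and the sanding block lengthwise along their bays, see that everything rests flat on the tray floor clear of the walls, let go of it all, and leave the blue screwdriver and the screw box where they are.

Things in the scene. Friction and masses are not known exactly. Their poses are not given: they have to be found in the camera images.
- green_tray: green kit tray (travel kit), fixed, 217 (x) x 206 (y) mm, origin on the bench under its centre; floor 3 mm, wall tops 10 mm above the bench. Long bay on the -x side: inside 110 x 198 mm, centre x -49.5, y 0 mm. Two short bays on the +x side, centre x +57, 95 mm wide: the larger 112 mm long, centre y -43; the smallest 82 mm long, centre y +58 mm.
- white_tray: white kit tray (glue-up kit), fixed, 217 (x) x 206 (y) mm, origin on the bench under its centre; floor 3 mm, wall tops 10 mm above the bench. Long bay on the -x side: inside 110 x 198 mm, centre x -49.5, y 0 mm. Two short bays on the +x side, centre x +57, 95 mm wide: the larger 130 mm long, centre y -34; the smallest 64 mm long, centre y +67 mm (stays empty).
- clamp_shut: the clamp with its jaws shut: black and orange ratchet clamp, 24 mm high lying flat; origin under its middle, y along it, jaws at -y; grip across x at y = -3 mm, where it is 34 to 40 mm wide. 0.12 kg. Stiff hinge, keeps its opening. Outline x -38 to +31, y -64 to +65 mm.
- clamp_open: the clamp with its jaws ratcheted open (gap of about 28 mm; on the shut one they touch): black and orange ratchet clamp, 24 mm high lying flat; origin under its middle, y along it, jaws at -y; grip across x at y = -3 mm, where it is 34 to 40 mm wide. 0.12 kg. Stiff hinge, keeps its opening. Outline x -33 to +31, y -64 to +70 mm.
- sanding_block: sanding block, cork wrapped in brown-red sandpaper, 63 (x) x 112 (y) x 30 mm, 0.09 kg; origin at the centre of its underside.
- tape_measure: yellow and black tape measure standing upright, body 34 mm thick (x) x 73 mm (from y = -31 to +42 mm) x 66 mm high, 0.31 kg; origin on its underside.
- hole_saw: red round hole saw standing teeth up, 52 mm diameter, 40 mm high, 0.16 kg; origin at the centre of its underside.
- screwdriver: blue-handled screwdriver lying flat, 180 mm long (along its y), 28 mm thick; origin at the middle of its underside. Bystander: leave it where it is.
- screw_box: small brown card box with a green label, 57 x 92 x 64 mm high; origin at the centre of its underside. Bystander: leave it where it is.
There are look-alikes about, which are no part of the job. What is shaped like the sanding_block but pink is not meant.

How it is judged:
By the outcome, as a careful person would: the job done as asked, in the order asked, and still so for the second after the job is handed in, with the robot touching nothing.
It also fails if it takes over 128 s, if anything falls off the work surface, if the arm or the gripper's body presses on something with over 40 N, if the wrist force passes 120 N, or if a joint passes its speed limit or range.

## Working session

There is one attempt and no reset: what is moved stays moved. The work goes in short steps, Python scripts to look and compute and a tool call to move; the robot and the scene stay as the last step left them, time stands still between calls to the robot, and variables do not carry over. Pictures are saved under pics/ and viewed, at most 14 in all, crops included, and the job is handed in when it is done.

Besides the shell and the picture viewer there is one more tool, called by a JSON object that holds its "name" and its "arguments", one argument or row to a line. apply_moves: Moves the arm, as the interface text tells. Its arguments: {"type":"object","properties":{"commands":{"type":"array","items":{"type":"array","items":{"type":"number"}}},"squeeze":{"type":"number"}},"required":["commands"]}

```bash
ls; mkdir -p pics; cat > h.py <<'E'
import numpy as np, cv2
from scipy.spatial.transform import Rotation as R
from rig import arm
E
python3 - <<'E'
from h import *
s=arm.state(); print(s, arm.grip_point_offset)
for n in("scene","top"):
    p,d=arm.get_image(n); cv2.imwrite(f"pics/{n}0.png",p[:,:,::-1]); np.savez(f"{n}0.npz",p=p,d=d)
    print(n,arm.get_calibration(n))
print(arm.get_calibration("wrist"))
E
```

```text
pics
{'t': 0.0, 'joint_pos': array([-7.99315533e-01,  4.08014360e-02,  8.37938835e-02, -4.51154986e-04,
       -1.61550692e+00, -3.33710429e-01]), 'qvel': array([ 0.00163547,  0.00168354, -0.00083861, -0.00034658, -0.0012167 ,
        0.00091593]), 'joint_torque': array([-2.63973470e-04, -3.68199348e+01,  3.47414553e+01,  6.93242848e+00,
       -5.38799257e-03, -5.69140511e-06]), 'tcp_pos': array([ 0.25428472, -0.54308146,  0.23027789]), 'tool_rot': array([-2.59108023e-04, -2.17151108e-01,  9.76137597e-01,  8.49506120e-04]), 'wrist_force': array([ 0.14042095, -0.74533577,  0.12623447]), 'ft_torque': array([ 0.00276821,  0.06251861, -0.0432647 ]), 'grasp_force': 0.0, 'width': 1.002141609818374} -0.0187
scene {'fx': 515.2692334516665, 'fy': 515.2692334516665, 'cx': 316.9191764010056, 'cy': 233.10197486585005, 'distortion': array([-0.10519946,  0.        ,  0.        ,  0.        ,  0.        ]), 'rvec': array([ 1.05447568, -2.37138425,  1.06507992]), 'tvec': array([0.44273924, 0.23636896, 1.39138927])}
top {'fx': 465.64480508392853, 'fy': 465.64480508392853, 'cx': 327.53681289161983, 'cy': 235.0172564740022, 'distortion': array([0.01922059, 0.        , 0.        , 0.        , 0.        ]), 'rvec': array([ 2.14350585, -2.20121004,  0.07377916]), 'tvec': array([0.15539587, 0.55671127, 1.16636717])}
{'fx': 381.04867319685263, 'fy': 381.04867319685263, 'cx': 324.3925431851691, 'cy': 240.86432377679316, 'distortion': array([-0.01709175,  0.        ,  0.        ,  0.        ,  0.        ]), 'mount': array([[ 4.55473052e-04, -9.48685765e-01, -3.16220037e-01,
         8.10494487e-02],
       [ 9.99999832e-01,  3.18487247e-04,  4.84879640e-04,
         4.26804982e-04],
       [-3.59286362e-04, -3.16220205e-01,  9.48685750e-01,
        -1.42902007e-01],
       [ 0.00000000e+00,  0.00000000e+00,  0.00000000e+00,
         1.00000000e+00]])}
```

View pics/top0.png

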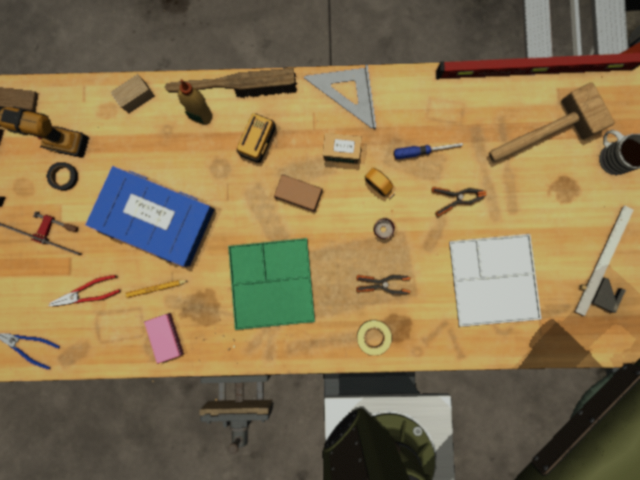

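View pics/scene0.png

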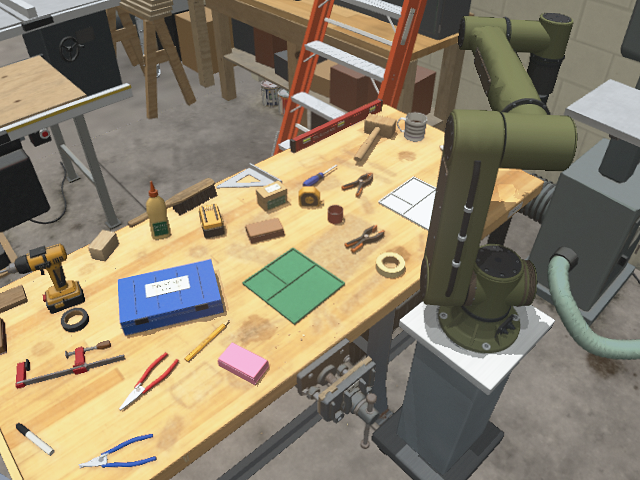

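Top view: green tray (272,284), white tray (495,281), clamps at (383,285) and (460,200), sanding block (298,193) with a pink look-alike at (163,338), tape measure (379,182), hole saw (384,229), screwdriver (427,152), screw box (342,150). The yellow thing at (257,137) could be taken for the tape measure, and the tape rolls at (374,337) and (62,176) for the hole saw.

```bash
cat >> h.py <<'E'
def deproj(n,d,T=None):
    c=arm.get_calibration(n); K=np.array([[c['fx'],0,c['cx']],[0,c['fy'],c['cy']],[0,0,1]])
    v,u=np.mgrid[0:480,0:640]
    q=cv2.undistortPoints(np.stack([u,v],-1).reshape(-1,1,2).astype(float),K,c['distortion']).reshape(480,640,2)
    P=np.dstack([q*d[...,None],d])
    if n=="wrist":
        M=T@c['mount']; return P@M[:3,:3].T+M[:3,3]
    Rm=cv2.Rodrigues(c['rvec'])[0]; return (P-c['tvec'])@Rm
def toolT():
    s=arm.state(); T=np.eye(4); w,x,y,z=s['tool_rot']; T[:3,:3]=R.from_quat([x,y,z,w]).as_matrix(); T[:3,3]=s['tcp_pos']; return T
E
python3 - <<'E'
from h import *
z=np.load("top0.npz");p,d=z['p'],z['d']; P=deproj("top",d); np.save("topP.npy",P)
zs=np.load("scene0.npz"); Ps=deproj("scene",zs['d'])
for nm,(u,v) in dict(g1=(231,247),g2=(308,240),g3=(314,320),g4=(237,328),w1=(451,242),w2=(534,236),w3=(540,320),w4=(459,326)).items(): print(nm,P[v,u].round(4))
def comps(P,lab):
    m=((P[...,2]>.012)&(P[...,0]>.25)&(P[...,0]<.85)&(abs(P[...,1])<.5)&(P[...,2]<.15)).astype('u1')
    k,l,st,c=cv2.connectedComponentsWithStats(m)
    for i in range(1,k):
        if st[i,4]<40: continue
        q=P[l==i]; r=cv2.minAreaRect((q[:,:2]*1000).astype('f4'))
        print(lab,c[i].round(),np.round(r[0]),np.round(r[1]),round(r[2],1),'zmax',np.percentile(q[:,2],[50,95]).round(4))
comps(P,'top');comps(Ps,'scene')
b=P[265,200:225,2]; print('bench',np.median(P[215:230,235:330,2]),'scene bench',np.median(Ps[225:235,300:310,2]))
c=p[120:345,220:560]; cv2.imwrite("pics/crop0.png",cv2.resize(c,None,fx=2.35,fy=2.35,interpolation=2)[:,:,::-1])
E
```

```text
g1 [0.538  0.3932 0.0011]
g2 [ 0.5511  0.1923 -0.0022]
g3 [0.3453 0.181  0.0071]
g4 [0.3295 0.3793 0.002 ]
w1 [ 0.5353 -0.1763  0.0087]
w2 [ 0.5459 -0.3934 -0.0039]
w3 [ 0.3313 -0.3933 -0.0004]
w4 [ 0.3219 -0.1859  0.0093]
top [531. 137.] [ 798. -390.] [ 33. 237.] 23.9 zmax [0.0382 0.0432]
top [255. 140.] [814. 324.] [ 71. 103.] 68.1 zmax [0.0505 0.0574]
top [341. 147.] [782.  99.] [92. 59.] 82.2 zmax [0.0634 0.0674]
top [413. 151.] [ 779. -106.] [ 30. 140.] 8.9 zmax [0.0243 0.0306]
top [378. 181.] [693.   7.] [75. 38.] 44.7 zmax [0.0603 0.0691]
top [298. 193.] [674. 214.] [112.  66.] 68.6 zmax [0.0309 0.0348]
top [458. 197.] [ 650. -201.] [ 76. 132.] 5.9 zmax [0.0199 0.0241]
top [194. 225.] [583. 467.] [ 66. 185.] 90.0 zmax [0.0548 0.0592]
top [389. 224.] [579. -10.] [51. 33.] 36.2 zmax [0.0367 0.0435]
top [381. 284.] [431.   3.] [137.  48.] 88.5 zmax [0.0196 0.0236]
top [374. 338.] [299.  32.] [84. 85.] 18.6 zmax [0.0242 0.028 ]
scene [366. 145.] [ 796. -385.] [ 35. 244.] 22.7 zmax [0.0362 0.0421]
scene [309. 191.] [740. -39.] [ 73. 182.] 43.8 zmax [0.0352 0.064 ]
scene [360. 182.] [ 654. -198.] [ 74. 138.] 10.2 zmax [0.017 0.022]
scene [272. 194.] [787.  79.] [ 85. 156.] 11.5 zmax [0.0547 0.0646]
scene [212. 221.] [809. 327.] [ 70. 106.] 67.9 zmax [0.0461 0.0547]
scene [335. 213.] [575.  -0.] [50. 62.] 47.0 zmax [0.0275 0.04  ]
scene [264. 229.] [672. 217.] [108.  67.] 69.4 zmax [0.0278 0.0325]
scene [364. 238.] [432.   6.] [142.  52.] 88.2 zmax [0.017 0.022]
scene [390. 263.] [300.  34.] [85. 85.] 46.3 zmax [0.0222 0.027 ]
scene [206. 273.] [582. 469.] [ 63. 172.] 89.2 zmax [0.0549 0.0585]
bench -0.0003658875469120873 scene bench -0.0028386542745905577
```

View pics/crop0.png

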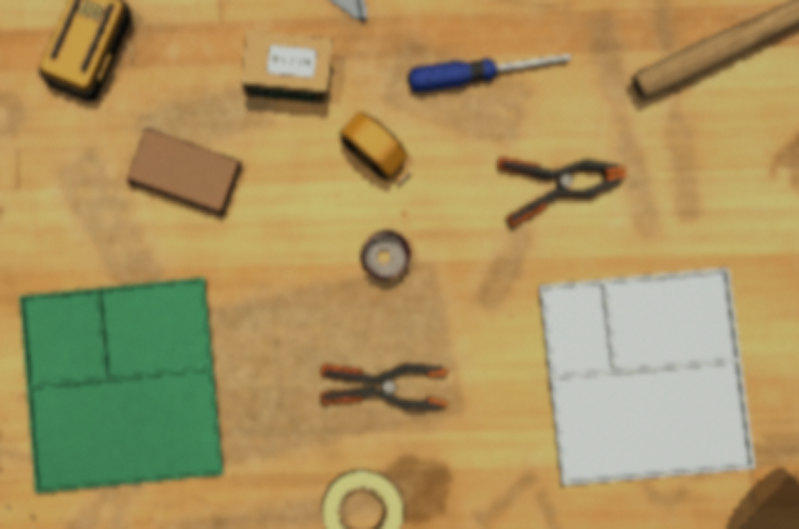

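Candidates: the shut clamp is the one at (460,200), its orange jaw tips meeting at crop (615,173) and its handles spread. The open clamp is at (383,285), with a gap between its jaw tips at crop (440,372) and (438,404). The brown block at (298,193) is meant, not the pink one at (163,338). The tape is the small yellow one at (379,182), not the large yellow one at (257,137). The hole saw is at (384,229). I turn first, then fly over the shut clamp for a close look.

{"name": "apply_moves", "arguments": {
  "commands": [
    [0,0,0,0,0,-0.018,0],
    [0,0,0,0,0,-0.018,0],
    [0,0,0,0,0,-0.018,0],
    [0,0,0,0,0,-0.018,0],
    [0,0,0,0,0,-0.018,0]
  ],
  "squeeze": 50
}}

```text
t: 0.52
tcp_pos: [0.2543, -0.5432, 0.2306]
tool_rot: [-0.0, -0.483, 0.875, 0.001]
wrist_force: [0.6, -0.7, 0.8]
width: 0.998
grasp_force: 0.0
```

{"name": "apply_moves", "arguments": {
  "commands": [
    [0,0,0,0,0,-0.018,0],
    [0,0,0,0,0,-0.018,0],
    [0,0,0,0,0,-0.018,0],
    [0,0,0,0,0,-0.018,0],
    [0,0,0,0,0,-0.018,0]
  ]
}}

```text
t: 0.93
tcp_pos: [0.2543, -0.5432, 0.2306]
tool_rot: [-0.0, 0.708, -0.706, -0.001]
wrist_force: [1.4, 0.7, -0.4]
width: 0.999
grasp_force: 0.0
```

{"name": "apply_moves", "arguments": {
  "commands": [
    [-0.066,-0.07,0,0,0,0,0],
    [-0.066,-0.07,0,0,0,0,0],
    [-0.066,-0.07,0,0,0,0,0],
    [-0.066,-0.07,0,0,0,0,0],
    [-0.066,-0.07,0,0,0,0,0]
  ]
}}

```text
t: 1.35
tcp_pos: [0.3955, -0.4101, 0.2309]
tool_rot: [0.0, -0.706, 0.708, 0.0]
wrist_force: [-0.2, -0.3, -0.8]
width: 0.997
grasp_force: 0.0
```

{"name": "apply_moves", "arguments": {
  "commands": [
    [-0.066,-0.07,0,0,0,0,0],
    [-0.066,-0.07,0,0,0,0,0],
    [-0.066,-0.07,0,0,0,0,0],
    [-0.066,-0.07,0,0,0,0,0],
    [-0.066,-0.07,0,0,0,0,0]
  ]
}}

```text
t: 1.77
tcp_pos: [0.5359, -0.2782, 0.231]
tool_rot: [-0.0, -0.706, 0.708, 0.0]
wrist_force: [1.1, -0.8, 0.4]
width: 1.0
grasp_force: 0.0
```

{"name": "apply_moves", "arguments": {
  "commands": [
    [-0.066,-0.07,0,0,0,0,0],
    [-0.066,-0.07,0,0,0,0,0],
    [-0.066,-0.07,0,0,0,0,0],
    [0,0,0,0,0,0,0],
    [0,0,0,0,0,0,0]
  ]
}}

```text
t: 2.18
tcp_pos: [0.6199, -0.1991, 0.2294]
tool_rot: [0.001, 0.707, -0.707, -0.001]
wrist_force: [-0.4, -0.5, -0.2]
width: 1.0
grasp_force: 0.0
```

```bash
cat >> h.py <<'E'
def ortho(p,T,x0,x1,y0,y1,z,mm):
    """world map: image up=+x, left=+y; pixel (u,v) -> x=x1-v*mm, y=y1-u*mm"""
    c=arm.get_calibration("wrist"); K=np.array([[c['fx'],0,c['cx']],[0,c['fy'],c['cy']],[0,0,1]])
    X,Y=np.meshgrid(np.arange(x1,x0,-mm),np.arange(y1,y0,-mm),indexing='ij')
    C=np.linalg.inv(T@c['mount']); W=np.stack([X,Y,0*X+z],-1).reshape(-1,3)
    q=cv2.projectPoints(W,cv2.Rodrigues(C[:3,:3])[0],C[:3,3],K,c['distortion'])[0].reshape(*X.shape,2).astype('f4')
    return cv2.remap(p,q[...,0],q[...,1],1)
def shot(tag):
    T=toolT(); p,d=arm.get_image("wrist"); np.savez(f"w{tag}.npz",p=p,d=d,T=T); return p,d,T
def comps(P,zmin=.012,amin=150,rng=(.25,.85,-.55,.55)):
    m=((P[...,2]>zmin)&(P[...,2]<.15)&(P[...,0]>rng[0])&(P[...,0]<rng[1])&(P[...,1]>rng[2])&(P[...,1]<rng[3])).astype('u1')
    k,l,st,c=cv2.connectedComponentsWithStats(m)
    for i in range(1,k):
        if st[i,4]<amin: continue
        q=P[l==i]; r=cv2.minAreaRect((q[:,:2]*1000).astype('f4'))
        print('px',c[i].round(),'ctr',np.round(r[0],1),'size',np.round(r[1],1),round(r[2],1),'z50,95',np.percentile(q[:,2],[50,95]).round(4))
E
python3 - <<'E'
from h import *
p,d,T=shot("A"); P=deproj("wrist",d,T); comps(P)
print(P[400,320],P[60,60])
o=ortho(p,T,.56,.74,-.30,-.10,.02,.00025); cv2.imwrite("pics/wA.png",o[:,:,::-1])
E
```

```text
px [141.  54.] ctr [ 769.6 -327.1] size [33.4 95.5] 23.9 z50,95 [0.0384 0.0413]
px [292. 199.] ctr [ 650.3 -202.2] size [ 77.8 133.6] 7.6 z50,95 [0.0199 0.0219]
px [169. 280.] ctr [ 783.2 -139.8] size [ 29.8 152.6] 9.1 z50,95 [0.0218 0.0278]
px [513. 347.] ctr [412.9 -37.8] size [14.3 56.9] 3.8 z50,95 [0.02   0.0215]
px [257. 393.] ctr [693.3   4.6] size [72.7 38.7] 45.5 z50,95 [0.0526 0.0668]
px [366. 382.] ctr [574.5  -3.8] size [52.2 51.9] 70.5 z50,95 [0.029  0.0416]
px [610. 385.] ctr [295.8  15.7] size [55.7 87. ] 73.6 z50,95 [0.0239 0.0253]
px [208. 423.] ctr [753.1  66.8] size [18.9 41.9] 28.8 z50,95 [0.02   0.0327]
[6.24218428e-01 4.55946843e-02 3.44323363e-04] [ 0.85729326 -0.32672138 -0.00105393]
```

View pics/wA.png

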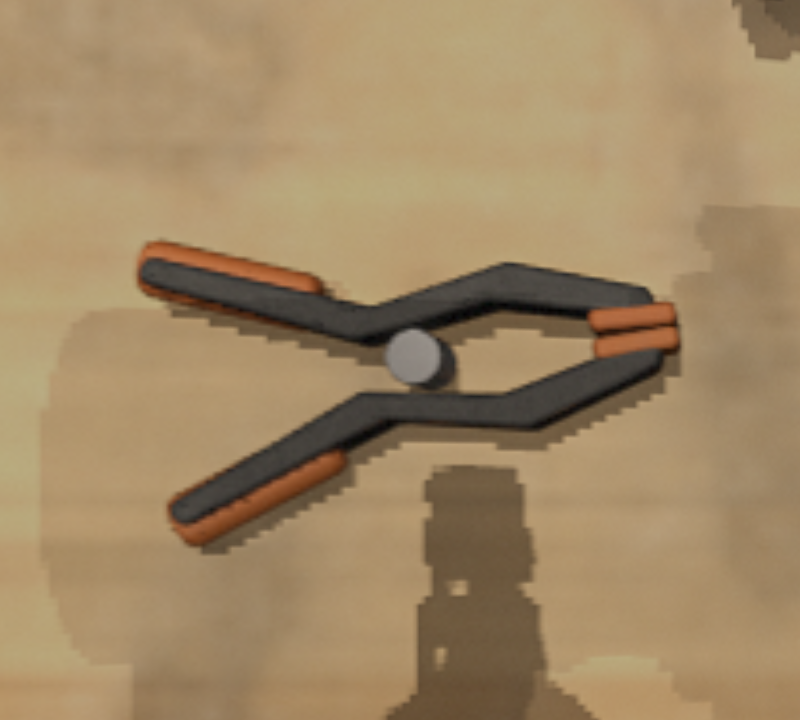

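The close view confirms the jaws are shut (tips touching at (635,328)). The hinge is at (415,357) and the axis is turned about 8°. I grasp at (428,362), which is world (0.6495, -0.207).

{"name": "apply_moves", "arguments": {
  "commands": [
    [0,0,0,0,0,-0.011,0],
    [0,0,0,0,0,-0.011,0],
    [0.03,-0.07,0.05,0,0,0,0],
    [0,0,0.09,0,0,0,0],
    [0,0,0.09,0,0,0,0]
  ]
}}

```text
t: 2.65
tcp_pos: [0.6489, -0.2105, 0.1386]
tool_rot: [-0.001, 0.753, -0.658, 0.001]
wrist_force: [-0.7, -1.0, -1.1]
width: 1.0
grasp_force: 0.0
```

{"name": "apply_moves", "arguments": {
  "commands": [
    [0,0,0.09,0,0,0,0],
    [0,0,0.09,0,0,0,0],
    [0,0,0.09,0,0,0,0],
    [0,0,0.06,0,0,0,0],
    [0,0,0,0,0,0,0]
  ]
}}

```text
t: 3.07
tcp_pos: [0.6435, -0.2094, 0.0001]
tool_rot: [0.003, 0.753, -0.658, -0.005]
wrist_force: [-0.8, 0.2, -2.3]
width: 1.002
grasp_force: 0.0
```

{"name": "apply_moves", "arguments": {
  "commands": [
    [0,0,0,0,0,0,1],
    [0,0,0,0,0,0,1],
    [0,0,0,0,0,0,1],
    [0,0,0,0,0,0,1],
    [0,0,0,0,0,0,1]
  ],
  "squeeze": 40
}}

```text
t: 3.48
tcp_pos: [0.65, -0.2095, 0.0107]
tool_rot: [-0.001, 0.754, -0.657, 0.002]
wrist_force: [-0.6, -0.5, 5.4]
width: 0.422
grasp_force: 38.7
```

{"name": "apply_moves", "arguments": {
  "commands": [
    [0,0,0,0,0,0,1],
    [0,0,0,0,0,0,1],
    [0,0,0,0,0,0,1],
    [0,0,0,0,0,0,1],
    [0,0,0,0,0,0,1]
  ]
}}

```text
t: 3.9
tcp_pos: [0.65, -0.2095, 0.0107]
tool_rot: [-0.001, 0.754, -0.657, 0.002]
wrist_force: [-1.0, -0.1, 5.0]
width: 0.422
grasp_force: 38.7
```

```bash
cat >> h.py <<'E'
def to(x,y,z,psi,frm=None):
    T=toolT(); ps=np.degrees(np.arctan2(T[1,0],T[0,0])); print('at',T[:3,3].round(4),'psi',round(ps,2))
    a=np.radians(psi); Rt=np.array([[np.cos(a),np.sin(a),0],[np.sin(a),-np.cos(a),0],[0,0,-1]])
    dp=np.array([x,y,z])-T[:3,3]; u=(Rt.T@dp)/.4; dr=(psi-ps+180)%360-180
    print('turn total wz',round(-dr/360,4),'(rows',round(abs(dr)/7.1,1),') then shift units',u.round(4),'rows',round(np.linalg.norm(dp)/.041,1))
E
python3 - <<'E'
from h import *
p=np.load("top0.npz")['p']
c=arm.get_calibration("top"); K=np.array([[c['fx'],0,c['cx']],[0,c['fy'],c['cy']],[0,0,1]]); Rm=cv2.Rodrigues(c['rvec'])[0]; C=-Rm.T@c['tvec']
hsv=cv2.cvtColor(p,cv2.COLOR_RGB2HSV)
for n,m,b in(("green",cv2.inRange(hsv,(55,80,20),(90,255,255)),(220,325)),("white",cv2.inRange(hsv,(0,0,120),(180,50,255)),(440,550))):
    m[:, :b[0]]=0;m[:,b[1]:]=0;m[:228]=0;m[340:]=0
    m=cv2.morphologyEx(m,3,np.ones((5,5)));k,l,st,_=cv2.connectedComponentsWithStats(m);i=1+st[1:,4].argmax()
    v,u=np.where(l==i); q=cv2.undistortPoints(np.stack([u,v],-1).reshape(-1,1,2).astype(float),K,c['distortion']).reshape(-1,2)
    r=np.c_[q,np.ones(len(q))]@Rm; W=C+r*((.008-C[2])/r[:,2])[:,None]
    print(n,cv2.minAreaRect((W[:,:2]*1000).astype('f4')))
s=arm.state();print(s['width'],s['grasp_force'],s['tcp_pos'])
E
```

```text
green ((441.5148620605469, 289.36700439453125), (211.7734832763672, 201.78807067871094), 4.1667327880859375)
white ((436.4300231933594, -281.7180480957031), (215.7895965576172, 206.35433959960938), 3.7963621616363525)
0.4218579445147772 38.714393716072664 [ 0.6499681  -0.20947646  0.01073147]
```

{"name": "apply_moves", "arguments": {
  "commands": [
    [0,0,-0.08,0,0,0,1],
    [0,0,-0.1,0,0,0,1],
    [0,0,-0.1,0,0,0,1],
    [0,0,-0.1,0,0,0,1],
    [0,0,0,0,0,0,1]
  ]
}}

```text
t: 4.32
tcp_pos: [0.6518, -0.2106, 0.1723]
tool_rot: [-0.004, 0.754, -0.657, 0.008]
wrist_force: [0.3, -0.7, 2.1]
width: 0.421
grasp_force: 39.7
```

```bash
python3 - <<'E'
from h import *
s=arm.state();print(s['width'],s['grasp_force'],s['wrist_force'])
to(.3948,.283,.15,-85.8)
E
```

```text
0.4209092829674056 39.671726924436825 [ 0.286227   -0.6854824   2.10799355]
at [ 0.6518 -0.2106  0.1723] psi -82.19
turn total wz 0.01 (rows 0.5 ) then shift units [-1.2778  0.5505  0.0557] rows 13.6
```

{"name": "apply_moves", "arguments": {
  "commands": [
    [0,0,0,0,0,0.01,1],
    [-0.085,0.037,0,0,0,0,1],
    [-0.085,0.037,0,0,0,0,1],
    [-0.085,0.037,0,0,0,0,1],
    [-0.085,0.037,0,0,0,0,1]
  ]
}}

```text
t: 4.73
tcp_pos: [0.5786, -0.0766, 0.1597]
tool_rot: [-0.001, 0.732, -0.681, 0.0]
wrist_force: [0.3, 0.6, 0.2]
width: 0.423
grasp_force: 39.7
```

{"name": "apply_moves", "arguments": {
  "commands": [
    [-0.085,0.037,0,0,0,0,1],
    [-0.085,0.037,0,0,0,0,1],
    [-0.085,0.037,0,0,0,0,1],
    [-0.085,0.037,0,0,0,0,1],
    [-0.085,0.037,0,0,0,0,1]
  ]
}}

```text
t: 5.15
tcp_pos: [0.4922, 0.0878, 0.1602]
tool_rot: [-0.001, 0.733, -0.681, 0.0]
wrist_force: [1.3, 0.7, -0.5]
width: 0.422
grasp_force: 39.7
```

{"name": "apply_moves", "arguments": {
  "commands": [
    [-0.085,0.037,0,0,0,0,1],
    [-0.085,0.037,0,0,0,0,1],
    [-0.085,0.037,0,0,0,0,1],
    [0,0,0,0,0,0,1],
    [0,0,0,0,0,0,1]
  ]
}}

```text
t: 5.57
tcp_pos: [0.4406, 0.1867, 0.1602]
tool_rot: [-0.001, 0.734, -0.679, -0.0]
wrist_force: [0.2, 0.1, -0.9]
width: 0.421
grasp_force: 39.7
```

```bash
python3 - <<'E'
from h import *
p,d,T=shot("B"); cv2.imwrite("pics/wB.png",np.hstack([p])[:,:,::-1])
P=deproj("wrist",d,T); comps(P,amin=300); to(.3948,.283,.15,-85.8)
E
```

```text
px [329.  29.] ctr [448.6  51.5] size [38.3 14.5] 80.7 z50,95 [0.0184 0.0211]
px [367.  32.] ctr [422.5  51.9] size [14.5 40.1] 3.3 z50,95 [0.0184 0.0212]
px [550.  41.] ctr [298.6  47.5] size [87.9 52.3] 5.4 z50,95 [0.024  0.0254]
px [ 36. 231.] ctr [672.8 215.2] size [113.4  63.7] 69.0 z50,95 [0.0306 0.0319]
at [0.4412 0.1856 0.1601] psi -85.67
turn total wz 0.0004 (rows 0.0 ) then shift units [-0.2513  0.0978  0.0251] rows 2.6
```

View pics/wB.png

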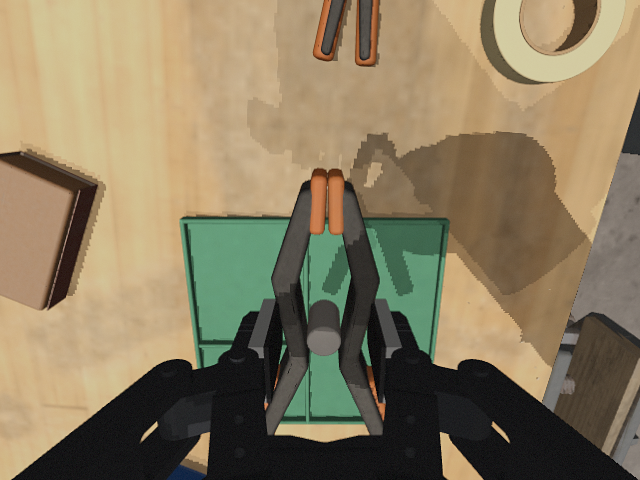

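The clamp sits squarely in the gripper, jaws forward at (327,200). The green tray's wall-top corners are at (181,218), (449,219), (198,422) and (432,423). I fix the tray pose from these.

```bash
cat >> h.py <<'E'
def rays(uv,T,z):
    c=arm.get_calibration("wrist"); K=np.array([[c['fx'],0,c['cx']],[0,c['fy'],c['cy']],[0,0,1]])
    q=cv2.undistortPoints(np.array(uv,float).reshape(-1,1,2),K,c['distortion']).reshape(-1,2); M=T@c['mount']
    r=np.c_[q,np.ones(len(q))]@M[:3,:3].T; return M[:3,3]+r*((z-M[2,3])/r[:,2])[:,None]
E
python3 - <<'E'
from h import *
z=np.load("wB.npz");T=z['T'];p=z['p']
W=rays([(181,218),(449,219),(432,423),(198,422)],T,.010)[:,:2]; print(W.round(4))
L=np.array([[108.5,-103],[-108.5,-103],[-108.5,103],[108.5,103]])/1e3
H,B=W-W.mean(0),L; th=np.arctan2((B[:,0]*H[:,1]-B[:,1]*H[:,0]).sum(),(B*H).sum()); print('centre',W.mean(0),'yaw',np.degrees(th))
hsv=cv2.cvtColor(p,cv2.COLOR_RGB2HSV); m=cv2.inRange(hsv,(60,80,20),(90,255,255)); v,u=np.where(m>0)
Q=rays(np.stack([u,v],-1),T,.009); Q=Q[(Q[:,0]>.3)&(Q[:,0]<.6)&(Q[:,1]>.15)&(Q[:,1]<.42)]; print(cv2.minAreaRect((Q[:,:2]*1000).astype('f4')))
P=deproj("wrist",z['d'],T)
for v,u in((260,240),(280,420),(400,240),(150,230)):print('z',P[v,u].round(4))
E
```

```text
[[0.555  0.1937]
 [0.342  0.1778]
 [0.3208 0.3816]
 [0.5475 0.3986]]
centre [0.44134725 0.28794359] yaw 4.152172175135283
((448.6590881347656, 296.45074462890625), (275.1553039550781, 223.8847198486328), 3.668837070465088)
z [0.5089 0.2284 0.0041]
z [0.3546 0.2352 0.003 ]
z [0.4617 0.1718 0.2296]
z [ 5.184e-01  1.387e-01 -3.000e-04]
```

{"name": "apply_moves", "arguments": {
  "commands": [
    [-0.083,0.033,0,0,0,0,1],
    [-0.083,0.033,0,0,0,0,1],
    [-0.082,0.033,0,0,0,0,1],
    [0,0,0.08,0,0,0,1],
    [0,0,0.08,0,0,0,1]
  ]
}}

```text
t: 6.03
tcp_pos: [0.3955, 0.2826, 0.0967]
tool_rot: [-0.003, 0.733, -0.68, -0.0]
wrist_force: [1.5, 0.5, -1.9]
width: 0.419
grasp_force: 39.8
```

{"name": "apply_moves", "arguments": {
  "commands": [
    [0,0,0.07,0,0,0,1],
    [0,0,0.05,0,0,0,1],
    [0,0,0.03,0,0,0,1],
    [0,0,0.02,0,0,0,1],
    [0,0,0,0,0,0,1]
  ]
}}

```text
t: 6.45
tcp_pos: [0.3948, 0.2799, 0.0263]
tool_rot: [0.001, 0.732, -0.681, 0.0]
wrist_force: [0.9, -0.2, -1.1]
width: 0.423
grasp_force: 39.8
```

```bash
python3 - <<'E'
from h import *
to(.3946,.2817,.0142,-85.8); print(arm.state()['wrist_force'])
E
```

```text
at [0.3948 0.2799 0.0263] psi -85.88
turn total wz -0.0002 (rows 0.0 ) then shift units [-0.0046  0.0001  0.0303] rows 0.3
[ 0.90393722 -0.16933178 -1.12146955]
```

{"name": "apply_moves", "arguments": {
  "commands": [
    [-0.004,0,0.01,0,0,0,1],
    [0,0,0.01,0,0,0,1],
    [0,0,0.007,0,0,0,1],
    [0,0,0.004,0,0,0,1],
    [0,0,0,0,0,0,1]
  ]
}}

```text
t: 6.87
tcp_pos: [0.3945, 0.2826, 0.0149]
tool_rot: [-0.0, 0.733, -0.681, -0.0]
wrist_force: [-0.0, -0.2, -0.9]
width: 0.421
grasp_force: 39.8
```

{"name": "apply_moves", "arguments": {
  "commands": [
    [0,0,0,0,0,0,0.3],
    [0,0,0,0,0,0,0.3],
    [0,0,0,0,0,0,0.3],
    [0,0,0,0,0,0,0.3],
    [0,0,0,0,0,0,0.3]
  ]
}}

```text
t: 7.28
tcp_pos: [0.3946, 0.2826, 0.0151]
tool_rot: [-0.0, 0.733, -0.681, -0.0]
wrist_force: [-0.6, -0.4, -0.5]
width: 0.697
grasp_force: 0.0
```

{"name": "apply_moves", "arguments": {
  "commands": [
    [0,0,-0.05,0,0,0,0.3],
    [0,0,-0.1,0,0,0,0.3],
    [0,0,-0.1,0,0,0,0],
    [0,0,-0.1,0,0,0,0],
    [0,0,-0.1,0,0,0,0]
  ]
}}

```text
t: 7.7
tcp_pos: [0.3944, 0.2821, 0.1971]
tool_rot: [-0.0, 0.733, -0.681, 0.0]
wrist_force: [0.5, 1.3, -0.2]
width: 0.997
grasp_force: 0.0
```

```bash
python3 - <<'E'
from h import *
p,d,T=shot("C"); cv2.imwrite("pics/wC.png",ortho(p,T,.30,.60,.15,.43,.008,.0005)[:,:,::-1])
P=deproj("wrist",d,T); comps(P,amin=300)
to(.64,.03,.22,-45)
E
```

```text
px [ 16. 105.] ctr [644.2 221.4] size [116.2  35. ] 85.1 z50,95 [0.0271 0.0316]
px [324. 219.] ctr [393.4 288.5] size [ 78.6 134.2] 2.6 z50,95 [0.0229 0.0246]
px [ 79. 372.] ctr [631.6 458.3] size [112.1  52.1] 18.8 z50,95 [0.042  0.0558]
px [207. 412.] ctr [496.  498.8] size [14.4 27.4] 36.3 z50,95 [0.0296 0.0447]
px [412. 441.] ctr [284.6 531.3] size [40.7 23.8] 20.3 z50,95 [0.0253 0.0314]
at [0.3971 0.2836 0.2066] psi -85.8
turn total wz -0.1133 (rows 5.7 ) then shift units [ 0.8776  0.0189 -0.0334] rows 8.6
```

View pics/wC.png

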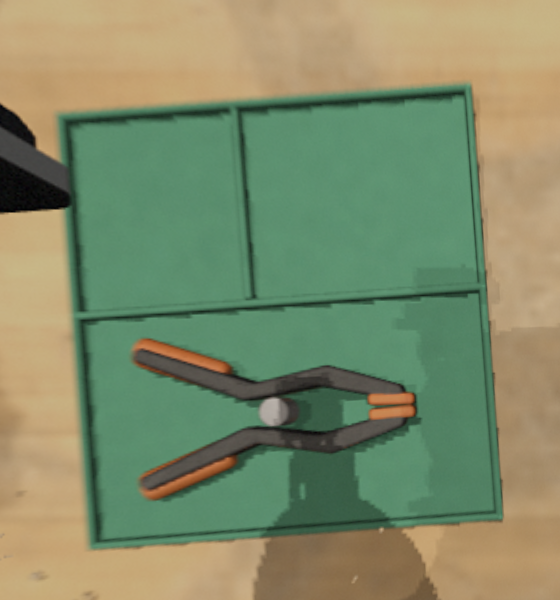

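The clamp lies flat in the green long bay, its outline from (133,340) to (415,500), clear of the bay walls at (90-500, 300-540). Next is the tape measure.

```bash
python3 - <<'E'
from h import *
to(.67,.0,.20,-134.5)
E
```

```text
at [0.3971 0.2836 0.2066] psi -85.8
turn total wz 0.1353 (rows 6.9 ) then shift units [ 0.0275 -0.9835  0.0166] rows 9.6
```

{"name": "apply_moves", "arguments": {
  "commands": [
    [0,0,0,0,0,0.019,0],
    [0,0,0,0,0,0.019,0],
    [0,0,0,0,0,0.019,0],
    [0,0,0,0,0,0.019,0],
    [0,0,0,0,0,0.019,0]
  ]
}}

```text
t: 8.17
tcp_pos: [0.3945, 0.2825, 0.1948]
tool_rot: [0.0, -0.497, 0.867, 0.0]
wrist_force: [0.6, -0.4, -1.1]
width: 1.001
grasp_force: 0.0
```

{"name": "apply_moves", "arguments": {
  "commands": [
    [0,0,0,0,0,0.019,0],
    [0,0,0,0,0,0.019,0],
    [0,-0.08,0,0,0,0.002,0],
    [0,-0.1,0,0,0,0,0],
    [0,-0.1,0,0,0,0,0]
  ]
}}

```text
t: 8.58
tcp_pos: [0.4754, 0.204, 0.1951]
tool_rot: [0.0, -0.389, 0.921, 0.0]
wrist_force: [0.9, 1.4, 0.4]
width: 1.005
grasp_force: 0.0
```

{"name": "apply_moves", "arguments": {
  "commands": [
    [0,-0.1,0,0,0,0,0],
    [0,-0.1,0,0,0,0,0],
    [0,-0.1,0,0,0,0,0],
    [0,-0.1,0,0,0,0,0],
    [0,-0.1,0,0,0,0,0]
  ]
}}

```text
t: 9.0
tcp_pos: [0.619, 0.0628, 0.1946]
tool_rot: [0.0, -0.388, 0.922, 0.0]
wrist_force: [0.1, 1.4, 0.1]
width: 1.001
grasp_force: 0.0
```

{"name": "apply_moves", "arguments": {
  "commands": [
    [0.01,-0.1,0,0,0,0,0],
    [0.01,-0.07,0,0,0,0,0],
    [0.01,-0.03,0,0,0,0,0],
    [0,0,0,0,0,0,0],
    [0,0,0,0,0,0,0]
  ]
}}

```text
t: 9.42
tcp_pos: [0.6664, -0.0004, 0.1942]
tool_rot: [-0.0, -0.387, 0.922, 0.0]
wrist_force: [0.0, 0.8, 0.7]
width: 1.001
grasp_force: 0.0
```

```bash
python3 - <<'E'
from h import *
p,d,T=shot("D")
P=deproj("wrist",d,T); comps(P,amin=300); print('top slice');comps(P,.045,100)
to(.693,.005,.1,-134.5)
cv2.imwrite("pics/wD.png",p[:,:,::-1])
E
```

```text
px [568.  38.] ctr [436.3  24. ] size [95.3 44.3] 89.5 z50,95 [0.0192 0.0213]
px [414. 134.] ctr [574.6  -3.4] size [51.3 51.8] 57.7 z50,95 [0.0333 0.0422]
px [154. 217.] ctr [ 779.5 -127. ] size [ 29.7 180. ] 7.4 z50,95 [0.0232 0.0282]
px [307. 244.] ctr [692.2   6.3] size [73.  38.2] 47.6 z50,95 [0.0623 0.0667]
px [482. 327.] ctr [634.7 195.5] size [22.  61.1] 1.2 z50,95 [0.0294 0.0317]
px [309. 377.] ctr [781.3  98.2] size [93.5 58.4] 82.6 z50,95 [0.063  0.0645]
top slice
px [307. 249.] ctr [693.    7.3] size [70.1 37.1] 45.8 z50,95 [0.0636 0.0668]
px [308. 385.] ctr [781.3  98.2] size [93.5 58.4] 82.6 z50,95 [0.0633 0.0646]
at [6.662e-01 4.000e-04 1.947e-01] psi -134.39
turn total wz 0.0003 (rows 0.0 ) then shift units [-0.055  -0.0397  0.2367] rows 2.4
```

View pics/wD.png

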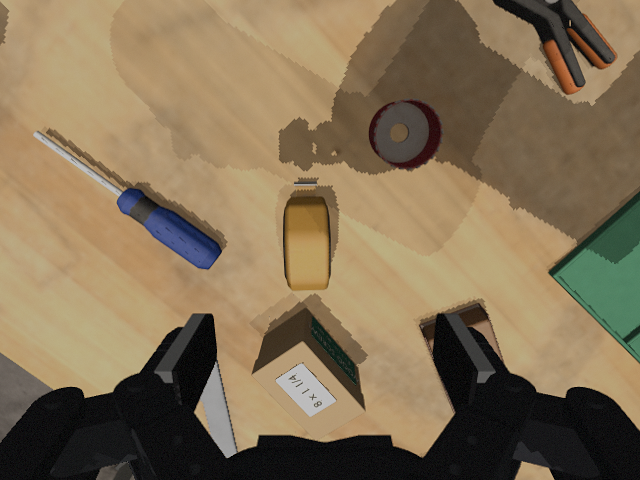

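The tape stands upright and lines up with the tool at (307,244). Its hook is toward the top of the picture (305,183), and the screw box at (310,365) is clear of the fingers. Grasp.

{"name": "apply_moves", "arguments": {
  "commands": [
    [-0.058,-0.036,0.03,0,0,0,0],
    [0,0,0.09,0,0,0,0],
    [0,0,0.09,0,0,0,0],
    [0,0,0.08,0,0,0,0],
    [0,0,0.06,0,0,0,0]
  ]
}}

```text
t: 9.88
tcp_pos: [0.6912, 0.0083, 0.0517]
tool_rot: [-0.001, -0.388, 0.921, 0.001]
wrist_force: [-0.1, 0.0, -0.4]
width: 1.001
grasp_force: 0.0
```

{"name": "apply_moves", "arguments": {
  "commands": [
    [0,0,0.04,0,0,0,0],
    [0,0,0.03,0,0,0,0],
    [0,0,0.017,0,0,0,0],
    [0,0,0,0,0,0,0],
    [0,0,0,0,0,0,0]
  ]
}}

```text
t: 10.3
tcp_pos: [0.6935, 0.007, 0.0214]
tool_rot: [0.001, -0.388, 0.922, -0.0]
wrist_force: [0.1, -0.4, 0.9]
width: 1.001
grasp_force: 0.0
```

{"name": "apply_moves", "arguments": {
  "commands": [
    [0,0,0,0,0,0,1],
    [0,0,0,0,0,0,1],
    [0,0,0,0,0,0,1],
    [0,0,0,0,0,0,1],
    [0,0,0,0,0,0,1]
  ],
  "squeeze": 60
}}

```text
t: 10.72
tcp_pos: [0.6935, 0.0064, 0.0209]
tool_rot: [0.001, -0.388, 0.922, -0.0]
wrist_force: [-0.1, -0.1, 1.4]
width: 0.391
grasp_force: 60.2
```

```bash
python3 - <<'E'
from h import *
s=arm.state();print(s['width'],s['grasp_force'],s['wrist_force'],s['joint_pos'].round(2))
to(.6928,.0068,.02,-134.4)
E
```

```text
0.390921916517102 60.18222011625767 [-0.1240377  -0.1281347   1.39327129] [ 0.3   0.35  0.05  0.   -1.27 -1.07]
at [0.6935 0.0064 0.0209] psi -134.4
turn total wz -0.0 (rows 0.0 ) then shift units [0.0005 0.002  0.0024] rows 0.0
```

{"name": "apply_moves", "arguments": {
  "commands": [
    [0,0,-0.05,0,0,0,1],
    [0,0,-0.09,0,0,0,1],
    [0,0,-0.09,0,0,0,1],
    [0,0,-0.07,0,0,0,1],
    [0,0,-0.03,0,0,-0.01,1]
  ]
}}

```text
t: 11.13
tcp_pos: [0.6943, 0.0063, 0.1572]
tool_rot: [0.003, -0.416, 0.909, -0.001]
wrist_force: [0.8, 0.1, -1.3]
width: 0.389
grasp_force: 60.4
```

{"name": "apply_moves", "arguments": {
  "commands": [
    [0,0,0,0,0,-0.018,1],
    [0,0,0,0,0,-0.018,1],
    [0,0,0,0,0,-0.018,1],
    [0,0,0,0,0,-0.018,1],
    [0,0,0,0,0,-0.018,1]
  ]
}}

```text
t: 11.55
tcp_pos: [0.6924, 0.0066, 0.1506]
tool_rot: [-0.001, -0.655, 0.755, 0.001]
wrist_force: [0.9, 0.8, -2.6]
width: 0.388
grasp_force: 60.3
```

{"name": "apply_moves", "arguments": {
  "commands": [
    [0,0,0,0,0,-0.018,1],
    [0,0,0,0,0,-0.012,1],
    [0,0,0,0,0,-0.005,1],
    [0,0,0,0,0,0,1],
    [0,0,0,0,0,0,1]
  ]
}}

```text
t: 11.97
tcp_pos: [0.6926, 0.0065, 0.151]
tool_rot: [0.001, 0.732, -0.681, -0.001]
wrist_force: [-0.7, 0.8, -4.3]
width: 0.392
grasp_force: 60.3
```

```bash
python3 - <<'E'
from h import *
s=arm.state();print(s['width'],s['grasp_force'],s['wrist_force'])
to(.5013,.2503,.15,-85.8)
E
```

```text
0.392054527654572 60.2905460447073 [-0.70045311  0.83223511 -4.2527836 ]
at [0.6926 0.0065 0.151 ] psi -85.87
turn total wz -0.0002 (rows 0.0 ) then shift units [-0.6429  0.4323  0.0026] rows 7.6
```

{"name": "apply_moves", "arguments": {
  "commands": [
    [-0.04,0.027,0,0,0,0,1],
    [-0.08,0.054,0,0,0,0,1],
    [-0.08,0.054,0,0,0,0,1],
    [-0.08,0.054,0,0,0,0,1],
    [-0.08,0.054,0,0,0,0,1]
  ]
}}

```text
t: 12.38
tcp_pos: [0.5841, 0.1439, 0.1516]
tool_rot: [0.0, 0.732, -0.681, -0.0]
wrist_force: [0.1, 1.8, -2.4]
width: 0.387
grasp_force: 60.8
```

{"name": "apply_moves", "arguments": {
  "commands": [
    [-0.08,0.054,0,0,0,0,1],
    [-0.08,0.054,0,0,0,0,1],
    [-0.08,0.054,0,0,0,0,1],
    [-0.043,0.027,0,0,0,0,1],
    [0,0,0,0,0,0,1]
  ]
}}

```text
t: 12.8
tcp_pos: [0.4994, 0.2535, 0.1521]
tool_rot: [-0.0, 0.734, -0.68, -0.001]
wrist_force: [0.7, -1.0, -3.0]
width: 0.388
grasp_force: 60.9
```

{"name": "apply_moves", "arguments": {
  "commands": [
    [0,0,0.06,0,0,0,1],
    [0,0,0.08,0,0,0,1],
    [0,0,0.08,0,0,0,1],
    [0,0,0.05,0,0,0,1],
    [0,0,0.02,0,0,0,1]
  ]
}}

```text
t: 13.22
tcp_pos: [0.4998, 0.2485, 0.0316]
tool_rot: [0.003, 0.732, -0.681, -0.001]
wrist_force: [-0.6, -0.8, -4.1]
width: 0.387
grasp_force: 60.8
```

```bash
python3 - <<'E'
from h import *
s=arm.state();print(s['width'],s['grasp_force'],s['wrist_force'])
to(.5013,.2503,.0242,-85.8)
E
```

```text
0.38730309444042793 60.77118784189224 [-0.61874438 -0.75156125 -4.10695148]
at [0.4998 0.2485 0.0316] psi -85.9
turn total wz -0.0003 (rows 0.0 ) then shift units [-0.0041 -0.0041  0.0185] rows 0.2
```

{"name": "apply_moves", "arguments": {
  "commands": [
    [-0.002,-0.002,0,0,0,0,1],
    [0,0,0.008,0,0,0,1],
    [0,0,0.006,0,0,0,1],
    [0,0,0.003,0,0,0,1],
    [0,0,0,0,0,0,1]
  ]
}}

```text
t: 13.63
tcp_pos: [0.5029, 0.2515, 0.0302]
tool_rot: [-0.001, 0.733, -0.681, -0.0]
wrist_force: [0.3, 0.4, -2.9]
width: 0.389
grasp_force: 60.8
```

{"name": "apply_moves", "arguments": {
  "commands": [
    [0,0,0,0,0,0,0.2],
    [0,0,0,0,0,0,0.2],
    [0,0,0,0,0,0,0.2],
    [0,0,0,0,0,0,0.2],
    [0,0,0,0,0,0,0.2]
  ]
}}

```text
t: 14.05
tcp_pos: [0.5028, 0.2514, 0.0298]
tool_rot: [-0.0, 0.733, -0.681, 0.0]
wrist_force: [-0.1, -0.2, -0.2]
width: 0.797
grasp_force: 0.0
```

{"name": "apply_moves", "arguments": {
  "commands": [
    [0,0,-0.05,0,0,0,0.2],
    [0,0,-0.1,0,0,0,0.2],
    [0,0,-0.1,0,0,0,0],
    [0,0,-0.1,0,0,0,0],
    [0,0,-0.05,0,0,0,0]
  ]
}}

```text
t: 14.47
tcp_pos: [0.504, 0.2516, 0.1957]
tool_rot: [-0.004, 0.733, -0.681, 0.001]
wrist_force: [-0.0, 0.4, 1.2]
width: 0.998
grasp_force: 0.0
```

```bash
python3 - <<'E'
from h import *
p,d,T=shot("E"); P=deproj("wrist",d,T); comps(P,amin=300)
to(.5746,-.0035,.18,-85.8)
E
```

```text
px [ 6. 28.] ctr [756.7 126.3] size [41.8  4.1] 81.0 z50,95 [0.0187 0.0251]
px [125. 150.] ctr [672.7 214.5] size [111.8  64.2] 69.3 z50,95 [0.0307 0.032 ]
px [330. 217.] ctr [500.9 250.8] size [38.4 71.8] 4.6 z50,95 [0.0655 0.0697]
px [443. 258.] ctr [395.2 288. ] size [ 76.8 133.4] 3.3 z50,95 [0.0226 0.0245]
px [ 20. 276.] ctr [773.8 329. ] size [38.9 77. ] 8.5 z50,95 [0.035  0.0507]
px [243. 421.] ctr [558.6 487.2] size [ 35.6 136. ] 66.1 z50,95 [0.0361 0.0556]
at [0.505  0.252  0.1986] psi -85.79
turn total wz 0.0 (rows 0.0 ) then shift units [ 0.6498 -0.1268  0.0465] rows 6.5
```

The tape stands upright in its bay at (0.501, 0.251), top at 69.7 mm. Next the hole saw.

{"name": "apply_moves", "arguments": {
  "commands": [
    [0.05,-0.01,0,0,0,0,0],
    [0.09,-0.018,0,0,0,0,0],
    [0.09,-0.018,0,0,0,0,0],
    [0.09,-0.018,0,0,0,0,0],
    [0.09,-0.018,0,0,0,0,0]
  ]
}}

```text
t: 14.93
tcp_pos: [0.5474, 0.0886, 0.1894]
tool_rot: [-0.0, 0.733, -0.68, 0.0]
wrist_force: [1.1, 0.1, 0.1]
width: 1.002
grasp_force: 0.0
```

{"name": "apply_moves", "arguments": {
  "commands": [
    [0.09,-0.018,0,0,0,0,0],
    [0.09,-0.018,0,0,0,0,0],
    [0.06,-0.009,0,0,0,0,0],
    [0,0,0,0,0,0,0],
    [0,0,0,0,0,0,0]
  ]
}}

```text
t: 15.35
tcp_pos: [0.5723, -0.0057, 0.189]
tool_rot: [0.0, 0.732, -0.682, -0.0]
wrist_force: [-0.8, 0.8, -0.4]
width: 1.001
grasp_force: 0.0
```

```bash
python3 - <<'E'
from h import *
p,d,T=shot("F"); P=deproj("wrist",d,T); comps(P,amin=300); comps(P,.035,200)
to(.5746,-.0035,.012,-85.8)
E
```

```text
px [74. 92.] ctr [773.8 -95.4] size [ 27.3 116.4] 8.8 z50,95 [0.024  0.0283]
px [484. 229.] ctr [433.1   2.3] size [137.2  50.9] 87.6 z50,95 [0.0197 0.0216]
px [321. 225.] ctr [574.7  -4. ] size [51.7 51.7] 43.0 z50,95 [0.0317 0.0421]
px [605. 274.] ctr [312.1  33.3] size [62.8 86.3] 17.2 z50,95 [0.0239 0.0253]
px [ 75. 318.] ctr [781.1  98. ] size [93.3 58.4] 82.7 z50,95 [0.0628 0.0645]
px [226. 404.] ctr [663.3 207.3] size [93.  49.5] 69.0 z50,95 [0.0307 0.0319]
px [376. 429.] ctr [504.1 219.4] size [37.4 11.6] 11.4 z50,95 [0.0213 0.0323]
px [114. 474.] ctr [777.7 302. ] size [ 7.2 36.8] 62.1 z50,95 [0.0201 0.0313]
px [321. 226.] ctr [574.7  -4. ] size [51.7 51.7] 43.0 z50,95 [0.0403 0.0429]
px [ 68. 323.] ctr [781.1  98. ] size [93.3 58.4] 82.7 z50,95 [0.0631 0.0646]
at [ 0.5723 -0.0047  0.1891] psi -85.86
turn total wz -0.0002 (rows 0.0 ) then shift units [-0.0026 -0.006   0.4428] rows 4.3
```

{"name": "apply_moves", "arguments": {
  "commands": [
    [-0.003,-0.006,0.08,0,0,0,0],
    [0,0,0.09,0,0,0,0],
    [0,0,0.09,0,0,0,0],
    [0,0,0.08,0,0,0,0],
    [0,0,0.05,0,0,0,0]
  ]
}}

```text
t: 15.82
tcp_pos: [0.5725, -0.0018, 0.0292]
tool_rot: [0.002, 0.733, -0.68, -0.002]
wrist_force: [-0.5, 1.1, 0.5]
width: 1.002
grasp_force: 0.0
```

{"name": "apply_moves", "arguments": {
  "commands": [
    [0,0,0.03,0,0,0,0],
    [0,0,0.02,0,0,0,0],
    [0,0,0.003,0,0,0,0],
    [0,0,0,0,0,0,0],
    [0,0,0,0,0,0,0]
  ]
}}

```text
t: 16.23
tcp_pos: [0.5757, -0.0026, 0.0139]
tool_rot: [-0.001, 0.733, -0.68, 0.001]
wrist_force: [-0.2, -0.1, -0.5]
width: 0.997
grasp_force: 0.0
```

{"name": "apply_moves", "arguments": {
  "commands": [
    [0,0,0,0,0,0,1],
    [0,0,0,0,0,0,1],
    [0,0,0,0,0,0,1],
    [0,0,0,0,0,0,1],
    [0,0,0,0,0,0,1]
  ],
  "squeeze": 40
}}

```text
t: 16.65
tcp_pos: [0.5751, -0.003, 0.0131]
tool_rot: [-0.001, 0.733, -0.681, 0.0]
wrist_force: [-1.4, 0.6, 4.3]
width: 0.58
grasp_force: 42.0
```

```bash
python3 - <<'E'
from h import *
to(.4414+.9973*.057-.0732*.058,.289+.0732*.057+.9973*.058,.12,-85.8)
E
```

```text
at [ 0.5751 -0.003   0.0131] psi -85.79
turn total wz 0.0 (rows 0.0 ) then shift units [-0.8975  0.1374 -0.2673] rows 9.2
```

{"name": "apply_moves", "arguments": {
  "commands": [
    [0,0,-0.05,0,0,0,1],
    [0,0,-0.09,0,0,0,1],
    [0,0,-0.1,0,0,0,1],
    [0,0,-0.1,0,0,0,1],
    [0,0,-0.05,0,0,0,1]
  ]
}}

```text
t: 17.07
tcp_pos: [0.5759, -0.0033, 0.1735]
tool_rot: [-0.002, 0.733, -0.681, 0.002]
wrist_force: [0.6, 0.1, -1.0]
width: 0.586
grasp_force: 42.2
```

{"name": "apply_moves", "arguments": {
  "commands": [
    [-0.04,0.006,0,0,0,0,1],
    [-0.08,0.012,0,0,0,0,1],
    [-0.09,0.014,0,0,0,0,1],
    [-0.09,0.014,0,0,0,0,1],
    [-0.09,0.014,0,0,0,0,1]
  ]
}}

```text
t: 17.48
tcp_pos: [0.5383, 0.152, 0.1674]
tool_rot: [0.0, 0.732, -0.681, -0.0]
wrist_force: [1.0, 0.4, -1.4]
width: 0.584
grasp_force: 42.2
```

{"name": "apply_moves", "arguments": {
  "commands": [
    [-0.09,0.014,0,0,0,0,1],
    [-0.09,0.014,0,0,0,0,1],
    [-0.09,0.014,0,0,0,0,1],
    [-0.09,0.014,0,0,0,0,1],
    [-0.08,0.012,0,0,0,0,1]
  ]
}}

```text
t: 17.9
tcp_pos: [0.498, 0.3263, 0.1673]
tool_rot: [0.0, 0.733, -0.68, -0.0]
wrist_force: [0.5, 0.1, -2.5]
width: 0.583
grasp_force: 42.2
```

{"name": "apply_moves", "arguments": {
  "commands": [
    [-0.045,0.006,0,0,0,0,1],
    [-0.022,0.003,0,0,0,0,1],
    [0,0,0,0,0,0,1],
    [0,0,0,0,0,0,1],
    [0,0,0,0,0,0,1]
  ]
}}

```text
t: 18.32
tcp_pos: [0.494, 0.3497, 0.168]
tool_rot: [0.0, 0.732, -0.681, 0.0]
wrist_force: [1.3, 0.3, -2.2]
width: 0.58
grasp_force: 42.2
```

```bash
python3 - <<'E'
from h import *
print(arm.state()['width'])
to(.4414+.9973*.057-.0732*.058,.289+.0732*.057+.9973*.058,.0165,-85.8)
E
```

```text
0.5796969742864816
at [0.494  0.3497 0.168 ] psi -85.85
turn total wz -0.0001 (rows 0.0 ) then shift units [-3.300e-03 -2.000e-04  3.788e-01] rows 3.7
```

{"name": "apply_moves", "arguments": {
  "commands": [
    [-0.003,0,0.06,0,0,0,1],
    [0,0,0.09,0,0,0,1],
    [0,0,0.09,0,0,0,1],
    [0,0,0.07,0,0,0,1],
    [0,0,0.04,0,0,0,1]
  ]
}}

```text
t: 18.73
tcp_pos: [0.4924, 0.3491, 0.0238]
tool_rot: [0.003, 0.732, -0.682, -0.0]
wrist_force: [-0.3, -0.5, -2.4]
width: 0.583
grasp_force: 42.2
```

{"name": "apply_moves", "arguments": {
  "commands": [
    [0,0,0.02,0,0,0,1],
    [0,0,0.006,0,0,0,1],
    [0,0,0.002,0,0,0,1],
    [0,0,0,0,0,0,1],
    [0,0,0,0,0,0,1]
  ]
}}

```text
t: 19.15
tcp_pos: [0.4943, 0.3526, 0.0187]
tool_rot: [-0.001, 0.733, -0.681, -0.0]
wrist_force: [-0.4, 1.0, -1.9]
width: 0.581
grasp_force: 42.1
```

{"name": "apply_moves", "arguments": {
  "commands": [
    [0,0,0,0,0,0,0.2],
    [0,0,0,0,0,0,0.2],
    [0,0,0,0,0,0,0.2],
    [0,0,0,0,0,0,0.2],
    [0,0,0,0,0,0,0.2]
  ]
}}

```text
t: 19.57
tcp_pos: [0.4936, 0.3521, 0.0172]
tool_rot: [-0.0, 0.733, -0.681, -0.0]
wrist_force: [0.0, 0.5, 0.2]
width: 0.798
grasp_force: 0.0
```

{"name": "apply_moves", "arguments": {
  "commands": [
    [0,0,-0.05,0,0,0,0.2],
    [0,0,-0.1,0,0,0,0.2],
    [0,0,-0.1,0,0,0,0],
    [0,0,-0.1,0,0,0,0],
    [0,0,-0.08,0,0,0,0]
  ]
}}

```text
t: 19.98
tcp_pos: [0.494, 0.352, 0.1928]
tool_rot: [-0.002, 0.733, -0.681, 0.0]
wrist_force: [0.2, 0.8, 1.7]
width: 1.0
grasp_force: 0.0
```

{"name": "apply_moves", "arguments": {
  "commands": [
    [0,0,0,0,0,0,0],
    [0,0,0,0,0,0,0]
  ]
}}

```text
t: 20.15
tcp_pos: [0.4943, 0.3528, 0.1919]
tool_rot: [-0.003, 0.733, -0.681, -0.0]
wrist_force: [0.1, 0.1, -0.9]
width: 1.001
grasp_force: 0.0
```

```bash
python3 - <<'E'
from h import *
p,d,T=shot("G"); P=deproj("wrist",d,T); comps(P,amin=300,rng=(.3,.6,.15,.45))
to(.4331,-.01,.19,-92.4)
E
```

```text
px [328.  81.] ctr [500.7 247.5] size [39.7 81.9] 2.6 z50,95 [0.0665 0.0698]
px [454. 142.] ctr [394.6 289.3] size [ 77.2 134.4] 3.0 z50,95 [0.0227 0.0246]
px [325. 221.] ctr [494.1 351.8] size [51.4 51.6] 60.5 z50,95 [0.0336 0.0451]
at [0.4935 0.3523 0.1894] psi -85.79
turn total wz 0.0183 (rows 0.9 ) then shift units [ 0.9112  0.113  -0.0016] rows 9.0
```

{"name": "apply_moves", "arguments": {
  "commands": [
    [0,0,0,0,0,0.018,0],
    [0.05,0.006,0,0,0,0,0],
    [0.09,0.011,0,0,0,0,0],
    [0.09,0.011,0,0,0,0,0],
    [0.09,0.011,0,0,0,0,0]
  ]
}}

```text
t: 20.62
tcp_pos: [0.4718, 0.2231, 0.1865]
tool_rot: [-0.002, -0.693, 0.721, 0.0]
wrist_force: [0.4, -0.4, -1.0]
width: 1.002
grasp_force: 0.0
```

{"name": "apply_moves", "arguments": {
  "commands": [
    [0.09,0.011,0,0,0,0,0],
    [0.09,0.011,0,0,0,0,0],
    [0.09,0.011,0,0,0,0,0],
    [0.09,0.011,0,0,0,0,0],
    [0.09,0.011,0,0,0,0,0]
  ]
}}

```text
t: 21.03
tcp_pos: [0.4425, 0.044, 0.1872]
tool_rot: [-0.001, -0.693, 0.721, 0.001]
wrist_force: [0.5, 0.1, 0.1]
width: 1.0
grasp_force: 0.0
```

{"name": "apply_moves", "arguments": {
  "commands": [
    [0.09,0.011,0,0,0,0,0],
    [0.04,0.006,0,0,0,0,0],
    [0.01,0.002,0,0,0,0,0],
    [0,0,0,0,0,0,0],
    [0,0,0,0,0,0,0]
  ]
}}

```text
t: 21.45
tcp_pos: [0.4337, -0.0097, 0.1879]
tool_rot: [-0.001, -0.693, 0.721, 0.0]
wrist_force: [-0.3, 0.3, -0.3]
width: 1.002
grasp_force: 0.0
```

```bash
python3 - <<'E'
from h import *
p,d,T=shot("H"); P=deproj("wrist",d,T); comps(P,amin=300,rng=(.35,.5,-.15,.15))
cv2.imwrite("pics/wH.png",ortho(p,T,.37,.50,-.09,.10,.02,.00025)[:,:,::-1])
to(.433,-.0,.012,-92.4)
E
```

```text
px [325. 225.] ctr [432.7   1.8] size [137.2  50.1] 87.2 z50,95 [0.0199 0.0217]
at [ 0.4339 -0.0093  0.188 ] psi -92.24
turn total wz 0.0004 (rows 0.0 ) then shift units [-0.0231  0.0031  0.44  ] rows 4.3
```

View pics/wH.png

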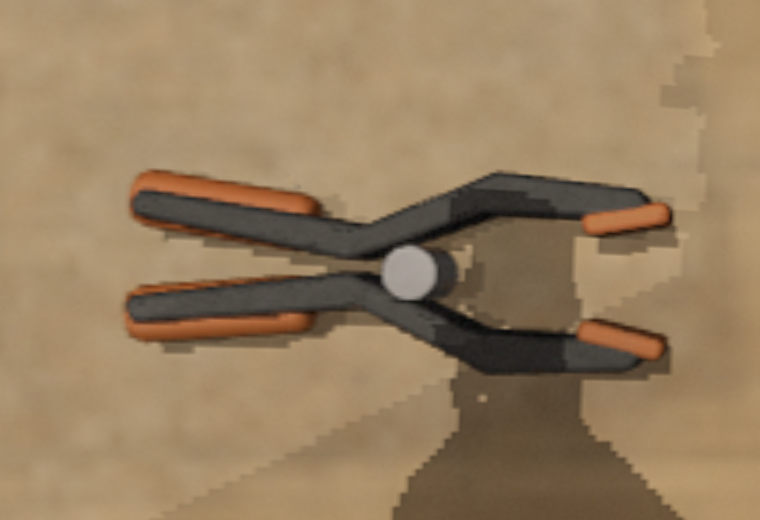

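The jaws are open, tips at (628,217) and (625,340), and the hinge is at (410,273). The axis is turned about -2.4°. I grasp at (455,272), where the pads bear on the arms' shoulders.

{"name": "apply_moves", "arguments": {
  "commands": [
    [0.011,0.004,0.07,0,0,0,0],
    [0,0,0.09,0,0,0,0],
    [0,0,0.09,0,0,0,0],
    [0,0,0.08,0,0,0,0],
    [0,0,0.05,0,0,0,0]
  ]
}}

```text
t: 21.92
tcp_pos: [0.4302, -0.0135, 0.0326]
tool_rot: [-0.002, -0.693, 0.721, 0.002]
wrist_force: [0.3, 0.2, -0.1]
width: 0.999
grasp_force: 0.0
```

{"name": "apply_moves", "arguments": {
  "commands": [
    [0,0,0.03,0,0,0,0],
    [0,0,0.02,0,0,0,0],
    [0,0,0.01,0,0,0,0],
    [0,0,0,0,0,0,0],
    [0,0,0,0,0,0,0]
  ]
}}

```text
t: 22.33
tcp_pos: [0.4327, -0.0138, 0.0136]
tool_rot: [0.0, -0.693, 0.721, -0.0]
wrist_force: [0.3, 0.6, -0.1]
width: 1.002
grasp_force: 0.0
```

{"name": "apply_moves", "arguments": {
  "commands": [
    [0,0,0,0,0,0,1],
    [0,0,0,0,0,0,1],
    [0,0,0,0,0,0,1],
    [0,0,0,0,0,0,1],
    [0,0,0,0,0,0,1]
  ],
  "squeeze": 30
}}

```text
t: 22.75
tcp_pos: [0.433, -0.014, 0.0145]
tool_rot: [0.001, -0.693, 0.721, -0.001]
wrist_force: [-2.0, 1.2, 5.8]
width: 0.526
grasp_force: 38.5
```

```bash
python3 - <<'E'
from h import *
s=arm.state();print(s['width'],s['grasp_force'],s['wrist_force'])
to(.39,-.285,.13,-86.2)
E
```

```text
0.5257083258434987 38.46412914659595 [-2.02002111  1.20423301  5.77854691]
at [ 0.433  -0.014   0.0145] psi -92.26
turn total wz -0.0168 (rows 0.9 ) then shift units [ 0.6688  0.1522 -0.2888] rows 7.3
```

{"name": "apply_moves", "arguments": {
  "commands": [
    [0,0,-0.04,0,0,0,1],
    [0,0,-0.09,0,0,0,1],
    [0,0,-0.1,0,0,0,1],
    [0,0,-0.07,0,0,0,1],
    [0,0,-0.04,0,0,-0.017,1]
  ]
}}

```text
t: 23.17
tcp_pos: [0.4334, -0.0143, 0.1533]
tool_rot: [-0.002, 0.73, -0.683, 0.002]
wrist_force: [0.4, 0.3, -1.8]
width: 0.511
grasp_force: 39.5
```

{"name": "apply_moves", "arguments": {
  "commands": [
    [0.04,0.009,0,0,0,0,1],
    [0.08,0.018,0,0,0,0,1],
    [0.08,0.018,0,0,0,0,1],
    [0.08,0.018,0,0,0,0,1],
    [0.08,0.018,0,0,0,0,1]
  ]
}}

```text
t: 23.58
tcp_pos: [0.409, -0.1614, 0.1491]
tool_rot: [-0.0, 0.731, -0.683, 0.0]
wrist_force: [0.8, 0.5, -1.0]
width: 0.508
grasp_force: 39.4
```

{"name": "apply_moves", "arguments": {
  "commands": [
    [0.08,0.018,0,0,0,0,1],
    [0.08,0.018,0,0,0,0,1],
    [0.08,0.018,0,0,0,0,1],
    [0.06,0.015,0,0,0,0,1],
    [0.01,0.002,0,0,0,0,1]
  ]
}}

```text
t: 24.0
tcp_pos: [0.3881, -0.2887, 0.1485]
tool_rot: [0.001, 0.729, -0.684, -0.0]
wrist_force: [-0.4, 0.8, -1.4]
width: 0.51
grasp_force: 39.4
```

{"name": "apply_moves", "arguments": {
  "commands": [
    [0,0,0,0,0,0,1],
    [0,0,0,0,0,0,1]
  ]
}}

```text
t: 24.17
tcp_pos: [0.3893, -0.2855, 0.1486]
tool_rot: [-0.0, 0.73, -0.683, -0.0]
wrist_force: [0.8, 0.6, -1.0]
width: 0.511
grasp_force: 39.4
```

```bash
python3 - <<'E'
from h import *
s=arm.state();print(s['width'],s['grasp_force'])
p,d,T=shot("I"); cv2.imwrite("pics/wI.png",p[:,:,::-1]); to(.39,-.285,.13,-86.2)
E
```

```text
0.5105930078594485 39.421183949452825
at [ 0.3896 -0.2851  0.1488] psi -86.15
turn total wz 0.0002 (rows 0.0 ) then shift units [-0.0003 -0.0011  0.0469] rows 0.5
```

View pics/wI.png

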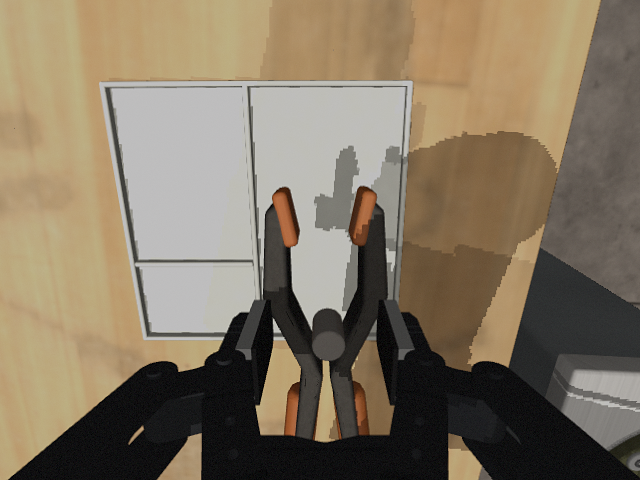

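The clamp is held straight with its jaws still open (tips at (285,215) and (363,215)). White tray corners are at (101,83), (412,81) and (146,340).

```bash
python3 - <<'E'
from h import *
T=np.load("wI.npz")['T']
W=rays([(101,82),(412,81),(146,340)],T,.010)[:,:2]; print(W.round(4))
L=np.array([[108.5,-103],[-108.5,-103],[108.5,103]])/1e3
H=W-W.mean(0);B=L-L.mean(0); th=np.arctan2((B[:,0]*H[:,1]-B[:,1]*H[:,0]).sum(),(B*H).sum())
Rz=np.array([[np.cos(th),-np.sin(th)],[np.sin(th),np.cos(th)]]); c=W.mean(0)-Rz@L.mean(0); print('centre',c,'yaw',np.degrees(th),((c+L@Rz.T-W)*1e3).round(1))
# grip point relative to clamp bbox: grip u=455 vs bbox mid
ps=-90+np.degrees(th)
g=c+Rz@np.array([-.049,-.014]); to(g[0],g[1],.0145+.0035,ps); print(g)
g=c+Rz@np.array([.057,-.034]);print('block bay',g,ps)
E
```

```text
[[ 0.5497 -0.3773]
 [ 0.3362 -0.3916]
 [ 0.5351 -0.1727]]
centre [ 0.43514191 -0.28222544] yaw 4.096510143244614 [[ 1.   0.1]
 [-1.9 -1.1]
 [ 0.9  1. ]]
at [ 0.3896 -0.2851  0.1488] psi -86.15
turn total wz -0.0007 (rows 0.0 ) then shift units [0.0359 0.0083 0.3269] rows 3.2
[ 0.38726721 -0.29969007]
block bay [ 0.49442513 -0.31206669] -85.90348985675539
```

{"name": "apply_moves", "arguments": {
  "commands": [
    [0.036,0.008,0,0,0,0,1],
    [0,0,0.07,0,0,0,1],
    [0,0,0.09,0,0,0,1],
    [0,0,0.08,0,0,0,1],
    [0,0,0.05,0,0,0,1]
  ]
}}

```text
t: 24.63
tcp_pos: [0.3862, -0.2983, 0.0294]
tool_rot: [0.0, 0.731, -0.682, -0.002]
wrist_force: [-0.9, -0.1, -1.5]
width: 0.511
grasp_force: 39.5
```

{"name": "apply_moves", "arguments": {
  "commands": [
    [0,0,0.025,0,0,0,1],
    [0,0,0.008,0,0,0,1],
    [0,0,0.004,0,0,0,1],
    [0,0,0,0,0,0,1],
    [0,0,0,0,0,0,1]
  ]
}}

```text
t: 25.05
tcp_pos: [0.3883, -0.3005, 0.0197]
tool_rot: [-0.0, 0.731, -0.683, 0.001]
wrist_force: [-0.1, 0.5, -0.4]
width: 0.508
grasp_force: 39.1
```

{"name": "apply_moves", "arguments": {
  "commands": [
    [0,0,0,0,0,0,0.25],
    [0,0,0,0,0,0,0.25],
    [0,0,0,0,0,0,0.25],
    [0,0,0,0,0,0,0.25],
    [0,0,0,0,0,0,0.25]
  ]
}}

```text
t: 25.47
tcp_pos: [0.3873, -0.3004, 0.0183]
tool_rot: [-0.0, 0.73, -0.683, 0.0]
wrist_force: [0.1, -0.3, -0.8]
width: 0.751
grasp_force: 0.0
```

{"name": "apply_moves", "arguments": {
  "commands": [
    [0,0,-0.05,0,0,0,0.25],
    [0,0,-0.1,0,0,0,0.25],
    [0,0,-0.1,0,0,0,0],
    [0,0,-0.1,0,0,0,0],
    [0,0,-0.08,0,0,0,0]
  ]
}}

```text
t: 25.88
tcp_pos: [0.3874, -0.3008, 0.1937]
tool_rot: [-0.0, 0.73, -0.683, 0.001]
wrist_force: [0.8, -0.3, 0.2]
width: 1.001
grasp_force: 0.0
```

{"name": "apply_moves", "arguments": {
  "commands": [
    [0,0,0,0,0,0,0],
    [0,0,0,0,0,0,0]
  ]
}}

```text
t: 26.05
tcp_pos: [0.3882, -0.3007, 0.1924]
tool_rot: [-0.001, 0.73, -0.683, 0.002]
wrist_force: [0.4, 0.8, -1.3]
width: 0.997
grasp_force: 0.0
```

```bash
python3 - <<'E'
from h import *
p,d,T=shot("J"); P=deproj("wrist",d,T); comps(P,amin=300,rng=(.3,.6,-.42,-.15))
cv2.imwrite("pics/wJ.png",ortho(p,T,.30,.58,-.42,-.15,.008,.0005)[:,:,::-1])
to(.65,.19,.2,-20.8); print(arm.state()['joint_pos'].round(2))
E
```

```text
px [326. 229.] ctr [ 387.1 -285.7] size [ 50.4 137.5] 4.4 z50,95 [0.0229 0.0247]
at [ 0.3874 -0.3002  0.1902] psi -86.16
turn total wz -0.1816 (rows 9.2 ) then shift units [ 0.1785 -1.3787 -0.0246] rows 13.6
[-0.25 -0.26 -0.27 -0.   -1.56  0.31]
```

View pics/wJ.png

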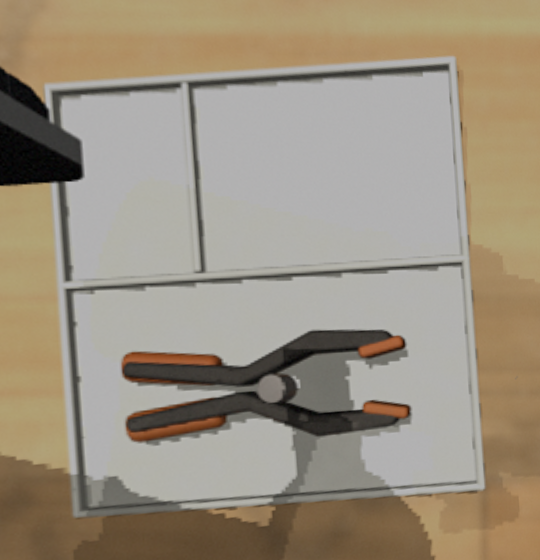

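The open clamp lies flat and aligned in the white long bay, (122,330) to (410,440), clear of the walls. Now the sanding block.

{"name": "apply_moves", "arguments": {
  "commands": [
    [0,0,0,0,0,0.017,0],
    [0,0,0,0,0,0.017,0],
    [0,0,0,0,0,0.017,0],
    [0,0,0,0,0,0.017,0],
    [0,0,0,0,0,0,0]
  ]
}}

```text
t: 26.52
tcp_pos: [0.3866, -0.3, 0.1881]
tool_rot: [-0.001, -0.567, 0.823, 0.001]
wrist_force: [-0.4, -0.1, 0.4]
width: 1.005
grasp_force: 0.0
```

```bash
python3 - <<'E'
from h import *
to(.668,.21,.18,-110.8)
E
```

```text
at [ 0.3866 -0.3     0.1881] psi -110.85
turn total wz -0.0001 (rows 0.0 ) then shift units [-1.4417 -0.2049  0.0203] rows 14.2
```

{"name": "apply_moves", "arguments": {
  "commands": [
    [-0.05,-0.007,0,0,0,0,0],
    [-0.09,-0.0128,0,0,0,0,0],
    [-0.09,-0.0128,0,0,0,0,0],
    [-0.09,-0.0128,0,0,0,0,0],
    [-0.09,-0.0128,0,0,0,0,0]
  ]
}}

```text
t: 26.93
tcp_pos: [0.4668, -0.1535, 0.1889]
tool_rot: [-0.001, -0.57, 0.821, 0.001]
wrist_force: [0.5, -0.6, 0.4]
width: 0.999
grasp_force: 0.0
```

{"name": "apply_moves", "arguments": {
  "commands": [
    [-0.09,-0.0128,0,0,0,0,0],
    [-0.09,-0.0128,0,0,0,0,0],
    [-0.09,-0.0128,0,0,0,0,0],
    [-0.09,-0.0128,0,0,0,0,0],
    [-0.09,-0.0128,0,0,0,0,0]
  ]
}}

```text
t: 27.35
tcp_pos: [0.5543, 0.0061, 0.1888]
tool_rot: [-0.001, -0.571, 0.821, 0.0]
wrist_force: [0.7, -0.2, 0.4]
width: 1.002
grasp_force: 0.0
```

{"name": "apply_moves", "arguments": {
  "commands": [
    [-0.09,-0.0128,0,0,0,0,0],
    [-0.09,-0.0128,0,0,0,0,0],
    [-0.09,-0.0128,0,0,0,0,0],
    [-0.09,-0.0128,0,0,0,0,0],
    [-0.09,-0.0128,0,0,0,0,0]
  ]
}}

```text
t: 27.77
tcp_pos: [0.6418, 0.1654, 0.1884]
tool_rot: [-0.001, -0.571, 0.821, 0.0]
wrist_force: [0.6, -0.9, 1.0]
width: 1.003
grasp_force: 0.0
```

{"name": "apply_moves", "arguments": {
  "commands": [
    [-0.09,-0.0128,0,0,0,0,0],
    [-0.042,-0.006,0,0,0,0,0],
    [0,0,0,0,0,0,0],
    [0,0,0,0,0,0,0],
    [0,0,0,0,0,0,0]
  ]
}}

```text
t: 28.18
tcp_pos: [0.6669, 0.21, 0.189]
tool_rot: [-0.001, -0.57, 0.822, 0.0]
wrist_force: [-0.3, 0.5, 0.3]
width: 1.002
grasp_force: 0.0
```

```bash
python3 - <<'E'
from h import *
p,d,T=shot("K"); P=deproj("wrist",d,T); comps(P,amin=300); comps(P,.022,amin=300,rng=(.6,.75,.14,.3))
to(.673,.2145,.008,-110.8)
E
```

```text
px [122. 134.] ctr [781.3  98.6] size [92.7 58.6] 82.3 z50,95 [0.0631 0.0646]
px [634. 158.] ctr [411.1 259.3] size [76.7 13.7] 84.2 z50,95 [0.0178 0.0233]
px [541. 195.] ctr [487.3 253.6] size [67.5 80.1] 5.5 z50,95 [0.0581 0.0695]
px [318. 219.] ctr [673.2 214. ] size [111.8  63. ] 68.8 z50,95 [0.0306 0.0318]
px [632. 247.] ctr [419.9 327.1] size [59.2  9.8] 76.7 z50,95 [0.0181 0.0227]
px [564. 298.] ctr [494.4 352.1] size [52.9 51.8] 79.3 z50,95 [0.0305 0.0443]
px [241. 380.] ctr [796.2 326.6] size [64.6 68.7] 63.9 z50,95 [0.0502 0.0561]
px [432. 424.] ctr [645.3 468.2] size [73.5 28.2] 58.3 z50,95 [0.029  0.0494]
px [533. 472.] ctr [559.8 513.9] size [24.1 39. ] 64.7 z50,95 [0.0553 0.0565]
px [318. 220.] ctr [673.3 214.2] size [111.6  63. ] 68.8 z50,95 [0.0306 0.0318]
at [0.667  0.2097 0.1897] psi -110.59
turn total wz 0.0006 (rows 0.0 ) then shift units [-0.0166 -0.0099  0.4543] rows 4.4
```

{"name": "apply_moves", "arguments": {
  "commands": [
    [-0.016,-0.01,0,0,0,0.0015,0],
    [0,0,0.08,0,0,0,0],
    [0,0,0.09,0,0,0,0],
    [0,0,0.09,0,0,0,0],
    [0,0,0.08,0,0,0,0]
  ]
}}

```text
t: 28.65
tcp_pos: [0.673, 0.2144, 0.0524]
tool_rot: [0.0, -0.565, 0.825, 0.0]
wrist_force: [0.4, -0.0, -0.5]
width: 1.003
grasp_force: 0.0
```

{"name": "apply_moves", "arguments": {
  "commands": [
    [0,0,0.06,0,0,0,0],
    [0,0,0.03,0,0,0,0],
    [0,0,0.02,0,0,0,0],
    [0,0,0.004,0,0,0,0],
    [0,0,0,0,0,0,0]
  ]
}}

```text
t: 29.07
tcp_pos: [0.6741, 0.2152, 0.0099]
tool_rot: [0.001, -0.565, 0.825, -0.0]
wrist_force: [0.4, 0.3, 1.0]
width: 1.002
grasp_force: 0.0
```

{"name": "apply_moves", "arguments": {
  "commands": [
    [0,0,0,0,0,0,0],
    [0,0,0,0,0,0,1],
    [0,0,0,0,0,0,1],
    [0,0,0,0,0,0,1],
    [0,0,0,0,0,0,1]
  ],
  "squeeze": 40
}}

```text
t: 29.48
tcp_pos: [0.6741, 0.2156, 0.0103]
tool_rot: [0.001, -0.565, 0.825, -0.0]
wrist_force: [-0.4, 0.7, 5.6]
width: 0.722
grasp_force: 45.5
```

```bash
python3 - <<'E'
from h import *
s=arm.state();print(s['width'],s['grasp_force'],s['wrist_force'])
to(.495,-.313,.15,-85.9)
E
```

```text
0.7219776067863609 45.47179877758026 [-0.41784896  0.70680344  5.59254864]
at [0.6741 0.2156 0.0103] psi -111.16
turn total wz -0.0702 (rows 3.6 ) then shift units [ 1.2861  0.541  -0.3492] rows 14.0
```

{"name": "apply_moves", "arguments": {
  "commands": [
    [0,0,-0.04,0,0,0,1],
    [0,0,-0.09,0,0,0,1],
    [0,0,-0.1,0,0,0,1],
    [0,0,-0.08,0,0,0,1],
    [0,0,-0.04,0,0,0,1]
  ]
}}

```text
t: 29.9
tcp_pos: [0.6747, 0.2154, 0.1545]
tool_rot: [0.003, -0.565, 0.825, -0.001]
wrist_force: [-0.2, -0.1, 0.2]
width: 0.717
grasp_force: 44.8
```

{"name": "apply_moves", "arguments": {
  "commands": [
    [0,0,0,0,0,-0.017,1],
    [0,0,0,0,0,-0.018,1],
    [0,0,0,0,0,-0.018,1],
    [0,0,0,0,0,-0.017,1],
    [0.04,0.017,0,0,0,0,1]
  ]
}}

```text
t: 30.32
tcp_pos: [0.6674, 0.2005, 0.1471]
tool_rot: [0.0, 0.734, -0.679, -0.001]
wrist_force: [0.3, -0.3, -1.7]
width: 0.719
grasp_force: 44.8
```

{"name": "apply_moves", "arguments": {
  "commands": [
    [0.08,0.034,0,0,0,0,1],
    [0.08,0.034,0,0,0,0,1],
    [0.08,0.034,0,0,0,0,1],
    [0.08,0.034,0,0,0,0,1],
    [0.08,0.034,0,0,0,0,1]
  ]
}}

```text
t: 30.73
tcp_pos: [0.61, 0.033, 0.1481]
tool_rot: [0.0, 0.732, -0.682, -0.0]
wrist_force: [1.5, 1.1, -0.0]
width: 0.723
grasp_force: 44.8
```

{"name": "apply_moves", "arguments": {
  "commands": [
    [0.08,0.034,0,0,0,0,1],
    [0.08,0.034,0,0,0,0,1],
    [0.08,0.034,0,0,0,0,1],
    [0.08,0.034,0,0,0,0,1],
    [0.08,0.034,0,0,0,0,1]
  ]
}}

```text
t: 31.15
tcp_pos: [0.5534, -0.1314, 0.1483]
tool_rot: [-0.0, 0.732, -0.682, -0.0]
wrist_force: [0.5, -0.3, -1.0]
width: 0.718
grasp_force: 44.8
```

{"name": "apply_moves", "arguments": {
  "commands": [
    [0.08,0.034,0,0,0,0,1],
    [0.08,0.034,0,0,0,0,1],
    [0.08,0.034,0,0,0,0,1],
    [0.08,0.034,0,0,0,0,1],
    [0.08,0.034,0,0,0,0,1]
  ]
}}

```text
t: 31.57
tcp_pos: [0.4968, -0.2957, 0.1484]
tool_rot: [-0.0, 0.732, -0.682, -0.0]
wrist_force: [0.8, 0.4, -1.2]
width: 0.719
grasp_force: 44.8
```

{"name": "apply_moves", "arguments": {
  "commands": [
    [0.04,0.014,0,0,0,0,1],
    [0,0,0,0,0,0,1],
    [0,0,0,0,0,0,1],
    [0,0,0,0,0,0,1]
  ]
}}

```text
t: 31.9
tcp_pos: [0.4934, -0.3102, 0.1482]
tool_rot: [-0.0, 0.731, -0.682, -0.0]
wrist_force: [0.1, 0.5, -1.4]
width: 0.719
grasp_force: 44.8
```

```bash
python3 - <<'E'
from h import *
s=arm.state();print(s['width'],s['grasp_force'],s['wrist_force'])
p,d,T=shot("L"); cv2.imwrite("pics/wL.png",p[:,:,::-1])
to(.495,-.3113,.0138,-85.9)
E
```

```text
0.7193238236050508 44.81474161148071 [ 0.11479356  0.52419432 -1.37792016]
at [ 0.4936 -0.3099  0.1483] psi -85.93
turn total wz -0.0001 (rows 0.0 ) then shift units [ 0.0037 -0.0033  0.3361] rows 3.3
```

View pics/wL.png

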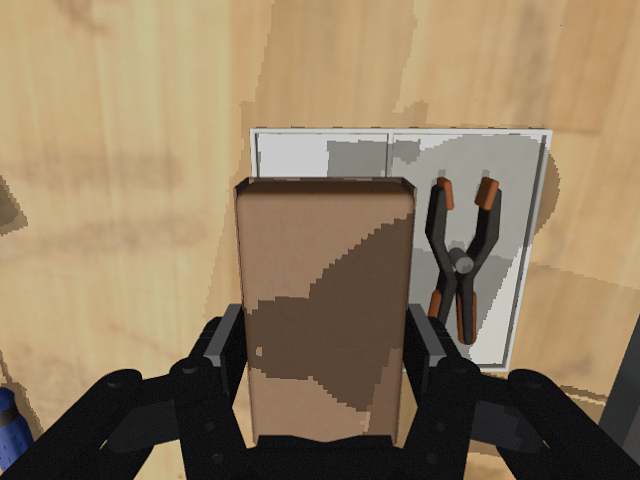

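The block is held square in the gripper, (237,180) to (413,440), above its bay. Lower and release.

{"name": "apply_moves", "arguments": {
  "commands": [
    [0.004,-0.003,0.06,0,0,0,1],
    [0,0,0.09,0,0,0,1],
    [0,0,0.08,0,0,0,1],
    [0,0,0.06,0,0,0,1],
    [0,0,0.025,0,0,0,1]
  ]
}}

```text
t: 32.37
tcp_pos: [0.4929, -0.3101, 0.018]
tool_rot: [0.001, 0.732, -0.681, -0.003]
wrist_force: [-0.7, 0.9, -1.0]
width: 0.723
grasp_force: 44.8
```

{"name": "apply_moves", "arguments": {
  "commands": [
    [0,0,0.012,0,0,0,1],
    [0,0,0.006,0,0,0,1],
    [0,0,0.003,0,0,0,1],
    [0,0,0,0,0,0,1],
    [0,0,0,0,0,0,1]
  ]
}}

```text
t: 32.78
tcp_pos: [0.4956, -0.3125, 0.0157]
tool_rot: [-0.0, 0.732, -0.682, 0.001]
wrist_force: [0.1, -0.3, -0.7]
width: 0.721
grasp_force: 44.8
```

{"name": "apply_moves", "arguments": {
  "commands": [
    [0,0,0,0,0,0,0.1],
    [0,0,0,0,0,0,0.1],
    [0,0,0,0,0,0,0.1],
    [0,0,0,0,0,0,0.1],
    [0,0,0,0,0,0,0.1]
  ]
}}

```text
t: 33.2
tcp_pos: [0.4947, -0.3123, 0.0142]
tool_rot: [-0.0, 0.731, -0.682, 0.0]
wrist_force: [0.3, 0.3, -0.1]
width: 0.9
grasp_force: 0.0
```

{"name": "apply_moves", "arguments": {
  "commands": [
    [0,0,-0.05,0,0,0,0.1],
    [0,0,-0.1,0,0,0,0],
    [0,0,-0.1,0,0,0,0],
    [0,0,-0.1,0,0,0,0],
    [0,0,-0.09,0,0,0,0]
  ]
}}

```text
t: 33.62
tcp_pos: [0.4945, -0.3125, 0.193]
tool_rot: [-0.0, 0.731, -0.682, 0.001]
wrist_force: [0.7, -0.2, 0.9]
width: 1.002
grasp_force: 0.0
```

{"name": "apply_moves", "arguments": {
  "commands": [
    [0,0,0,0,0,0,0],
    [0,0,0,0,0,0,0]
  ]
}}

```text
t: 33.78
tcp_pos: [0.4957, -0.3127, 0.1932]
tool_rot: [-0.001, 0.731, -0.682, 0.003]
wrist_force: [-0.8, 0.7, -0.1]
width: 0.994
grasp_force: 0.0
```

```bash
python3 - <<'E'
from h import *
p,d,T=shot("M"); P=deproj("wrist",d,T); comps(P,amin=300,rng=(.3,.6,-.42,-.15))
o=ortho(p,T,.30,.58,-.42,-.15,.010,.0005)
z=np.load("wG.npz"); 
t,_=arm.get_image("top"); 
b=ortho(p,T,.44,.58,-.42,-.20,.01,.0005)
cv2.imwrite("pics/wM.png",np.hstack([o,])[:,:,::-1]); cv2.imwrite("pics/topM.png",cv2.resize(t[120:345,220:560],None,fx=2.35,fy=2.35,interpolation=2)[:,:,::-1])
E
```

```text
px [326. 210.] ctr [ 495.4 -314. ] size [ 63.1 111.9] 4.0 z50,95 [0.0335 0.0348]
px [445. 247.] ctr [ 388.5 -285.7] size [ 50. 137.] 2.7 z50,95 [0.0226 0.0246]
```

View pics/wM.png

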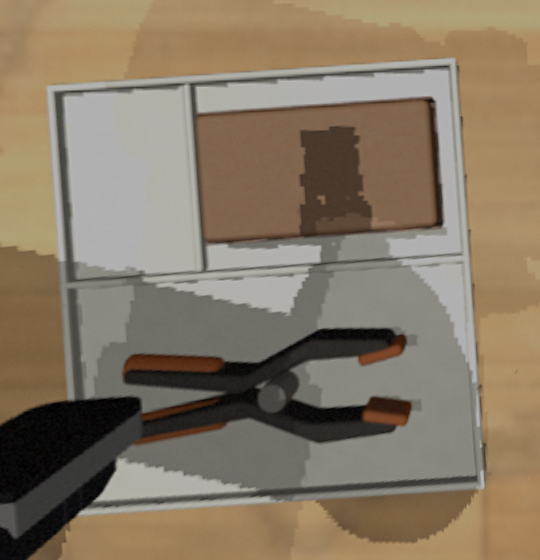

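View pics/topM.png

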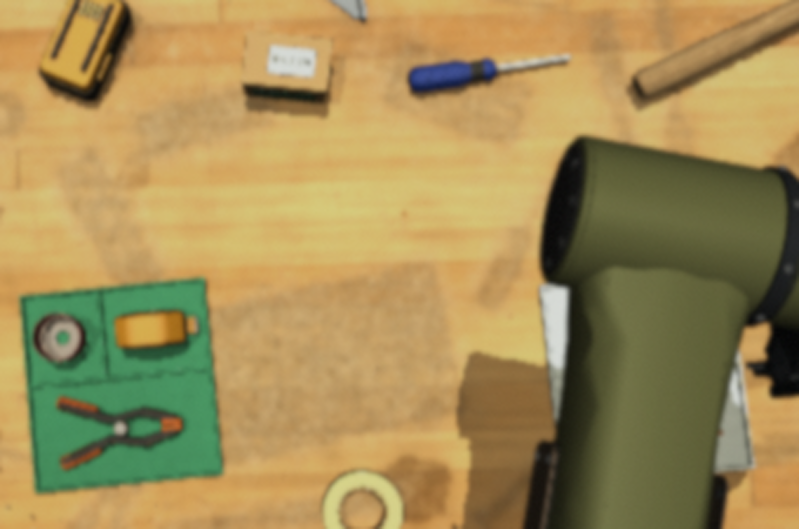

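The sanding block lies in its bay at (0.495, -0.314), lengthwise, with about 8 mm to spare at each end and its top at 34.8 mm, so it is flat on the floor. The green kit is complete: hole saw (60,338), tape (150,330), clamp (120,430). The screw box (288,68) and screwdriver (450,75) have not moved.

```bash
python3 -c "
from rig import arm
print(arm.job_done())"
```

```text
the job is handed in; nothing more can be done
None
```

Both kits are made up and handed in after about 34 s of robot time: all five items rest flat in their bays and are let go of, and the screwdriver and screw box are where they were.

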